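# Turn a carved printing block face up into its jig

## Robot

A 6-joint arm with a two-finger parallel gripper is mounted at the origin on a cart in front of the work surface, level with it; the furniture and walls round the work are solid. World frame = base frame: x ahead of the robot, y to its left, z up, the work surface at z = 0. Lengths are in m, angles in degrees, forces in N, time in s.
With the tool pointing down it reaches from about 0.275 to 0.825 m from the base axis. Payload 4.9 kg.
Tool frame: the origin (TCP) lies at the very end of the fingers, on their centre line; the grasp point (between the pads) lies ctrl.grip_depth behind it (ctrl.grip_depth is the distance from the TCP to the grasp point, in m); z points along the fingers, y is the direction in which the jaws open and shut (so a half turn about z gives the same grasp; the last joint's range is limited). The gripper opens to 85 mm and grips with 20 to 120 N. Pads are 22 mm wide; open, the fingers measure 114 mm over their backs; the gripper's body (76 mm by 85 mm) begins 54 mm behind the grasp point. The pads swing forward as they close: fully open they stand 13 mm farther back than shut.
Start: joints at [-82.288, 18.69, -11.035, 60.275, 0, 82.311], TCP at [0.146, -0.53, 0.231] pointing down, gripper open.
Joint ranges: [-152.03, 152.03], [-55.5, 102.48], [-74.3, 77.21], [-110.64, 120.58], [-84.22, 78.4], [-180, 180]. Speed limits (degrees/s): [147.25, 147.25, 180, 180, 180, 180].

## Interface

Orientations are given as a 3x3 rotation matrix whose columns are the frame's x, y, z axes.
In Python, from cell import status, optics, order, ctrl gives the robot as it stands.
- The arm moves only by the shell command python3 -m pendant 'ROWS'. ROWS is JSON, a list of rows, each a list of 3 entries, a list of its own where there are three numbers: the shift along the tool's x, y, z scaled (see below), then the turn, a rotation vector about the tool's x, y, z scaled (see below), then the opening, from 0 (shut) to 1 (fully open). A call has 1 to 5 rows; each row is the pose to reach, as a shift and turn from the pose commanded when the call began, along the tool's axes at that moment; what a row does not reach only later rows make up. The controller multiplies each number of a shift by 0.2 m and each number of a turn by 60 degrees. A row lasts 1/8 s, in which the tool goes at most 62.5 mm and 10.7 degrees, less where a joint would pass 70% of its speed; a pose out of reach is approached as far as the arm can. A call with a number of a shift or a turn outside -1 to 1 is refused whole. A call with a gripper value outside its range is refused whole. The fingers move at their own pace and stop on an object; the grip force is fixed at half the most. Time passes only in rows, so rows that repeat a pose let the fingers close. It gives the time, the measured TCP pose, the force and the opening at its end, in the units of the state.
- status.get_state(): the state, without advancing time (a new reading comes with each control period).
- optics.get_image(name): name is "side" or "top"; returns (picture, depth): 384x512x3 uint8, blue, green, red; 384x512 float32, m along the optical axis (not along the pixel's ray), 0 where there is no reading.
- optics.calibration(name): a dict with "fx", "fy", "cx", "cy" (pixels), "cam_to_world" (4x4, takes a point from camera to world coordinates). Camera axes: x right, y up, looking along -z (the intrinsics and any distortion apply to the point x, -y, -z); pixel columns grow to the right and rows downward; lengths in m; the calibration is good to about 2 mm. A picture is of the moment at which its call begins. calibration takes no time and is no camera call.
- order.job_done(): hands the job in, once; it reports no verdict.
The state is a dict: "clock": time; "joint_positions": joint angles; "qvel": joint speeds; "effort": joint torques, N m; "tcp_pos": TCP position; "tool_rot": TCP orientation; "force": force on the tool from outside, world axes, zero at the start; "ft_torque": the same for the moment, N m; "grip_width": finger opening in m.
Only numpy, scipy, OpenCV 4.12 (cv2) and the standard library are available. Lean on these libraries where they do the work, as an engineer would, in place of code of your own. Each camera call takes 0.05 s, during which the arm holds its last target.

## Task

The carved wooden printing block lies on the desk with its carved face down. Turn it over: first stand it on one of its small ends on the desk and let go of it, then take it again another way and lay it in the pocket of the wooden jig with the carved face up, sitting flat on the pocket floor. Do not knock over or push aside the ink jar, the tub, the roll of tape or the bottle standing round it.

Things in the scene. Friction and masses are not known exactly. Their poses are not given: they have to be found in the camera images.
- block_center (a point): Centre (half-way up) of the loose wooden printing block: a box 84 mm long (its x axis), 56 mm wide (y) and 40 mm thick (z), about 0.16 kg. Its -z face is carved, the +z face and the four sides are plain and flat. It starts lying on the carved face (z up, centre 20 mm above the desk). It stands safely on either small end (56 x 40 mm): x axis upright, centre 42 mm up.
- carved_face (a point): Middle of the block's carved 84 x 56 mm face, 20 mm from the block's centre on the -z side: a dark raised rim along all four edges and a flower, standing 5 mm above the sunken ground. Hidden underneath at the start; z points into the block, so with the carved face up z points down. The desk where the block starts (about 0.41 m ahead, 0.14 m to the left) is free for standing it on end.
- pocket (a point): Centre of the pocket's floor in the jig. The floor is the top of the jig's board, 10 mm above the desk. The pocket is 94 mm long (x axis) and 66 mm wide (y): the block has 5 mm of play on every side, either way round. z points up. At the end the block's centre is 20 mm above this point.
- jig: The wooden jig, fixed to the desk: a plywood board 160 (x) x 130 (y) x 10 mm, origin at the centre of its underside, axes as the pocket's. Pale walls 12 mm thick stand 14 mm above the board round the pocket: a full wall across each end, and at each corner 16 mm of wall along the side. Between these each long side is open over 62 mm, so fingers can hold the block's sides there right down to the board.
- ink_jar_mid (a point): Centre of a loose glass ink jar with a pale screw lid, diameter 50 mm, 75 mm tall, standing upright on the desk; leave it alone.
- tub_mid (a point): Centre of a loose pale tub with a black screw lid, diameter 76 mm, 61 mm tall, standing on the desk; leave it alone.
- tape_mid (a point): Centre of a loose orange roll of masking tape lying flat on the desk, diameter 96 mm, 30 mm tall; leave it alone.
- bottle_mid (a point): Centre of a loose pale bottle with a white screw cap, diameter 47 mm, 95 mm tall, standing on the desk; leave it alone.
There are look-alikes about, which are no part of the job. Of the things that look like the part that bears block_center, take the one that is farthest to the robot's right at the start.

How it is judged (in metres and radians):
On the way:
1. the block stands on one of its small ends, at rest and let go of (angle between block_center's own z axis and vertical between 1.37 and 1.77 rad and height (world z) of block_center between 0.036 and 0.06 m and angle between block_center's own y axis and vertical between 1.37 and 1.77 rad and linear speed of block below 0.02 m/s and contact force between block and the arm below 0.05 N and contact force between block and the fingers below 0.05 N), for 0.2 s.
At the end, for the whole second after the job is handed in: The block lies flat in the jig's pocket, plain face on the pocket floor and carved face up (within 6 degrees of level, centre 16 to 24 mm above the floor and within 10 mm of the pocket's centre, its length within 14 degrees of the pocket's), released and at rest (angle between block_center's own z axis and vertical above 3.04 rad and horizontal distance between block_center and pocket below 0.01 m and z of block_center in the frame of pocket between 0.016 and 0.024 m and angle between the x axis of block_center and the x axis of pocket, either way round below 0.25 rad and linear speed of block below 0.02 m/s and contact force between block and the fingers below 0.05 N); the robot touches nothing.
It fails at once if the ink jar, tub, tape roll or bottle is knocked over or pushed more than 30 mm (distance of any of ink_jar_mid, tub_mid, tape_mid, bottle_mid from where it was at the start of the episode above 0.03 m).
It also fails if it takes over 59 s, if anything falls off the work surface, if the arm or the gripper's body presses on something with over 40 N, if the wrist force passes 120 N, or if a joint passes its speed limit or range.

## Working session

There is one attempt and no reset: what is moved stays moved. The work goes in short steps, Python scripts to look and compute and a shell command to move; the robot and the scene stay as the last step left them, time stands still between calls to the robot, and variables do not carry over. Pictures are saved under pics/ and viewed, and the job is handed in when it is done.

```bash
ls; mkdir -p pics; python3 - <<'E'
from cell import status, optics, order, ctrl
import cv2, numpy as np
print(status.get_state()); print(ctrl.grip_depth)
for n in("top","side"):
    im,d=optics.get_image(n); cv2.imwrite(f"pics/{n}0.png",im); np.save(f"pics/{n}0.npy",d)
    print(n,optics.calibration(n))
E
```

```text
pics
{'clock': 0.0, 'joint_positions': array([-8.22890015e+01,  1.87317644e+01, -1.10928552e+01,  6.02737772e+01,
       -1.47781297e-03,  8.23115496e+01]), 'qvel': array([-0.06900087, -0.00975858,  0.00159119, -0.04984603,  0.03415807,
       -0.06592676]), 'effort': array([-4.84414904e-04, -4.43398547e+01,  2.62439060e+01,  1.55033253e-02,
       -3.07574401e-04, -7.22539852e-06]), 'tcp_pos': array([ 0.14598102, -0.52966695,  0.23050014]), 'tool_rot': array([[ 9.64097979e-01,  2.65546647e-01, -2.55987066e-04],
       [ 2.65546692e-01, -9.64096505e-01,  1.69835806e-03],
       [ 2.04197053e-04, -1.70536009e-03, -9.99998525e-01]]), 'force': array([ 0.14726296,  0.1006261 , -0.68359839]), 'ft_torque': array([ 0.00930273,  0.01642688, -0.01542528]), 'grip_width': 0.08538333052186702}
0.0187
top {'fx': 363.54358441911734, 'fy': 363.54358441911734, 'cx': 254.1963381524775, 'cy': 192.03128866827757, 'cam_to_world': array([[-0.00918731,  0.99134497, -0.13096088,  0.36825546],
       [-0.99989745, -0.01054642, -0.00968816, -0.03009658],
       [-0.01098548,  0.13085844,  0.9913402 ,  1.26740736],
       [ 0.        ,  0.        ,  0.        ,  1.        ]])}
side {'fx': 492.5432697714088, 'fy': 492.5432697714088, 'cx': 253.02848240679728, 'cy': 188.05188556582507, 'cam_to_world': array([[-0.57367331, -0.37050092,  0.73049846,  1.60490103],
       [ 0.81881439, -0.2822969 ,  0.49985143,  0.68896895],
       [ 0.02102203,  0.88489408,  0.46531768,  0.71872566],
       [ 0.        ,  0.        ,  0.        ,  1.        ]])}
```

View pics/top0.png

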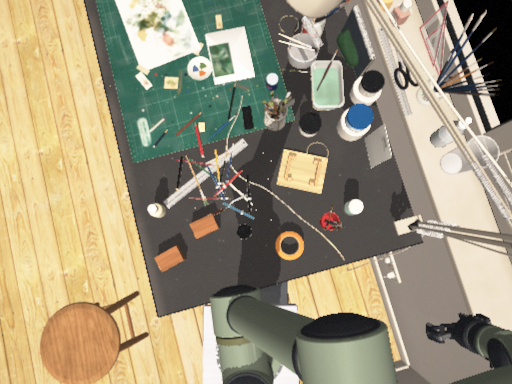

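View pics/side0.png

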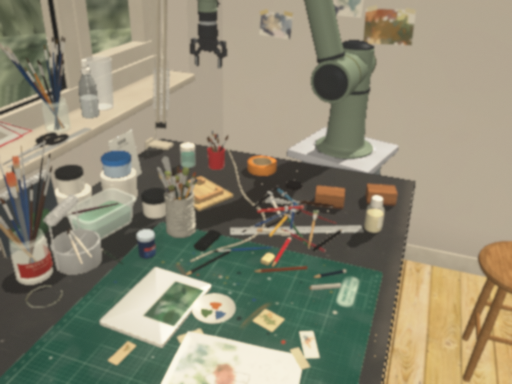

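Top view: the reddish-brown blocks are at (204,226) and (169,259). The jig is at (302,171), the tape at (290,245), a bottle at (157,210) and something dark at (244,232). The candidates for the block are those two. Image right is the robot's right (-y), so I choose (204,226) and will check it in a close crop.

```bash
cat > h.py <<'E'
import numpy as np, cv2
from cell import status, optics, order, ctrl
def ray(n,u,v):
    c=optics.calibration(n);T=np.array(c["cam_to_world"])
    d=T[:3,:3]@np.array([(u-c["cx"])/c["fx"],-(v-c["cy"])/c["fy"],-1.]);return T[:3,3],d
def onz(n,u,v,z):
    o,d=ray(n,u,v);return o+d*(z-o[2])/d[2]
def proj(n,p):
    c=optics.calibration(n);T=np.array(c["cam_to_world"])
    q=T[:3,:3].T@(np.asarray(p,float)-T[:3,3]);return np.array([c["cx"]+c["fx"]*q[0]/-q[2],c["cy"]-c["fy"]*q[1]/-q[2]])
def cloud(n,d):
    c=optics.calibration(n);T=np.array(c["cam_to_world"])
    v,u=np.mgrid[0:384,0:512];P=np.stack([(u-c["cx"])/c["fx"]*d,-(v-c["cy"])/c["fy"]*d,-d],-1)
    return P@T[:3,:3].T+T[:3,3]
E
python3 - <<'E'
from h import *
im=cv2.imread("pics/top0.png");d=np.load("pics/top0.npy");W=cloud("top",d)
print(onz("top",204,226,.04),onz("top",169,259,.04))
for u,v in[(204,226),(169,259),(302,171),(244,232),(157,210),(290,233),(330,220),(355,207)]:print(u,v,W[v,u].round(3))
c=im[150:290,130:370];cv2.imwrite("pics/c0.png",cv2.resize(c,None,fx=3.3,fy=3.3,interpolation=cv2.INTER_CUBIC))
s=cv2.imread("pics/side0.png")[130:250,170:410];cv2.imwrite("pics/c1.png",cv2.resize(s,None,fx=3.3,fy=3.3,interpolation=cv2.INTER_CUBIC))
E
```

```text
[0.41676174 0.15208779 0.04      ] [0.30826763 0.26795605 0.04      ]
204 226 [0.417 0.152 0.04 ]
169 259 [0.308 0.269 0.036]
302 171 [ 0.607 -0.187  0.008]
244 232 [0.396 0.018 0.014]
157 210 [0.469 0.3   0.086]
290 233 [ 0.391 -0.138  0.029]
330 220 [ 0.435 -0.28   0.002]
355 207 [ 0.473 -0.349  0.073]
```

View pics/c0.png

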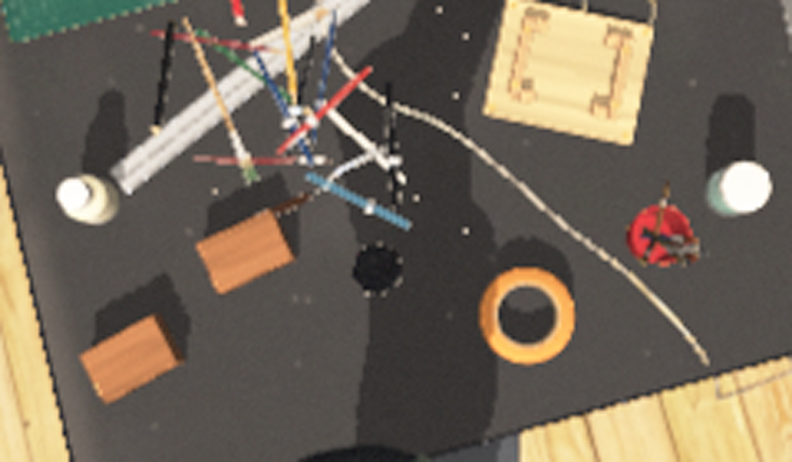

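View pics/c1.png

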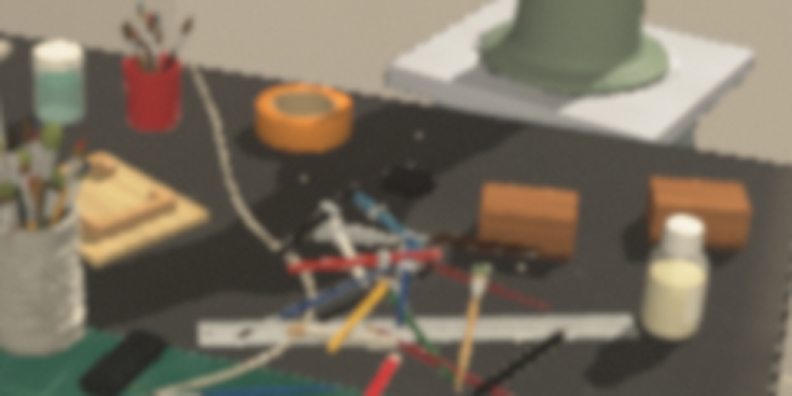

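The chosen block's top is at 0.040 m and its position, (0.417, 0.152), matches the description. Next I'll measure block yaw, jig pose and obstacle positions.

```bash
python3 - <<'E'
from h import *
im=cv2.imread("pics/top0.png");d=np.load("pics/top0.npy");W=cloud("top",d)
hsv=cv2.cvtColor(im,cv2.COLOR_BGR2HSV)
for u,v in[(204,226),(302,171),(290,233),(285,180)]:print(hsv[v,u])
def rect(m,z,name):
    n,l,st,ce=cv2.connectedComponentsWithStats(m.astype(np.uint8))
    for i in range(1,n):
        if st[i,4]<150:continue
        ys,xs=np.where(l==i);P=np.array([onz("top",x,y,z)[:2] for x,y in zip(xs,ys)],np.float32)
        r=cv2.minAreaRect(P*1000);b=cv2.boxPoints(r)
        e=b[1]-b[0];f=b[2]-b[1];L=e if np.linalg.norm(e)>np.linalg.norm(f) else f
        print(name,ce[i].round(),st[i,4],"c",np.round(r[0],1),"size",np.round(r[1],1),"long az",np.degrees(np.arctan2(L[1],L[0])).round(1), "medz",np.median(W[ys,xs,2]).round(4))
H,S,V=[hsv[...,i].astype(int) for i in range(3)]
reg=np.zeros(H.shape,bool);reg[140:280,140:370]=1
br=(H<14)&(S>90)&(V>70)&reg
rect(br&(W[...,2]>.033)&(W[...,2]<.047),.04,"block")
jig=(H>10)&(H<30)&(S>50)&(V>120)&reg
jig[:,:262]=0;jig[200:]=0
rect(jig,.010,"jig")
cv2.imwrite("pics/m0.png",cv2.resize(((br|jig)*255).astype(np.uint8)[130:290,130:370],None,fx=3,fy=3))
# raised things map
for m,nm in(((W[...,2]>.02)&(W[...,2]<.2)&(W[...,0]>.25)&(W[...,0]<.85)&(abs(W[...,1])<.45)&(d>0),"obj"),):
    n,l,st,ce=cv2.connectedComponentsWithStats(m.astype(np.uint8))
    for i in range(1,n):
        if st[i,4]<25:continue
        P=W[l==i];print(ce[i].round(),st[i,4],P.min(0).round(3),P.max(0).round(3))
E
```

```text
[ 12 145 216]
[ 21  83 248]
[ 15 169 245]
[ 20  94 243]
block [204. 226.] 408 c [416.6 152.3] size [55.9 83.7] long az -65.4 medz 0.0383
block [169. 259.] 420 c [309.3 267.8] size [56.1 84.1] long az -61.1 medz 0.0383
jig [302. 171.] 1771 c [ 628.8 -190.4] size [162.4 177.1] long az -12.7 medz 0.0086
[277. 111.] 694 [ 0.756 -0.144  0.02 ] [ 0.841 -0.047  0.2  ]
[328. 105.] 224 [ 0.815 -0.331  0.02 ] [ 0.85  -0.223  0.073]
[357. 120.] 1055 [ 0.712 -0.442  0.02 ] [ 0.85  -0.313  0.138]
[248. 117.] 98 [ 0.765 -0.012  0.02 ] [0.839 0.019 0.028]
[310. 124.] 417 [ 0.728 -0.251  0.02 ] [ 0.801 -0.178  0.069]
[379. 146.] 666 [ 0.618 -0.45   0.021] [ 0.73  -0.415  0.152]
[289. 167.] 97 [ 0.573 -0.165  0.02 ] [ 0.659 -0.122  0.028]
[317. 173.] 95 [ 0.552 -0.252  0.02 ] [ 0.64  -0.211  0.027]
[221. 191.] 38 [0.516 0.08  0.02 ] [0.555 0.12  0.027]
[249. 202.] 49 [ 0.46  -0.007  0.02 ] [0.536 0.007 0.027]
[354. 207.] 227 [ 0.45  -0.376  0.023] [ 0.5   -0.328  0.079]
[156. 210.] 199 [0.449 0.29  0.021] [0.495 0.332 0.099]
[332. 222.] 232 [ 0.397 -0.301  0.02 ] [ 0.476 -0.239  0.122]
[204. 226.] 425 [0.377 0.105 0.02 ] [0.457 0.2   0.046]
[320. 234.] 67 [ 0.326 -0.302  0.02 ] [ 0.445 -0.17   0.046]
[290. 246.] 380 [ 0.304 -0.181  0.02 ] [ 0.394 -0.09   0.034]
[169. 259.] 444 [0.266 0.221 0.021] [0.351 0.317 0.045]
```

View pics/m0.png

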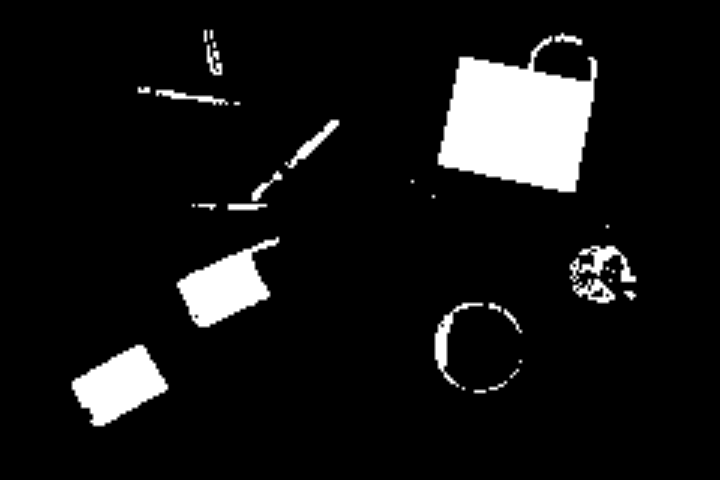

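```bash
python3 - <<'E'
from h import *
im=cv2.imread("pics/top0.png");d=np.load("pics/top0.npy");W=cloud("top",d)
hsv=cv2.cvtColor(im,cv2.COLOR_BGR2HSV);H,S,V=[hsv[...,i].astype(int) for i in range(3)]
jig=((H>10)&(H<30)&(S>50)&(V>120)).astype(np.uint8);jig[:,:262]=0;jig[200:]=0;jig[:145]=0
jig=cv2.morphologyEx(jig,cv2.MORPH_OPEN,np.ones((7,7)))
ys,xs=np.where(jig);P=np.array([onz("top",x,y,.01)[:2] for x,y in zip(xs,ys)],np.float32)*1000
r=cv2.minAreaRect(P);print(r);b=cv2.boxPoints(r);print(b, P.mean(0))
# raised walls
m=(W[...,2]>.0165)&(W[...,2]<.03)&(jig>0);Q=W[m][:,:2].astype(np.float32)*1000
print(cv2.minAreaRect(Q),m.sum())
c=im[140:205,265:340];cv2.imwrite("pics/j.png",cv2.resize(c,None,fx=8,fy=8,interpolation=cv2.INTER_CUBIC))
c=im[195:275,140:265];cv2.imwrite("pics/b.png",cv2.resize(c,None,fx=6,fy=6,interpolation=cv2.INTER_CUBIC))
E
```

```text
Traceback (most recent call last):
  File "h.py", line 7, in onz
    o,d=ray(n,u,v);return o+d*(z-o[2])/d[2]
        ~~~^^^^^^^
  File "h.py", line 4, in ray
    c=optics.calibration(n);T=np.array(c["cam_to_world"])
ValueError: time passes only in moves, steps and waits
```

```bash
cat > h.py <<'E'
import numpy as np, cv2, json
from cell import status, optics, order, ctrl
C={"top":{'fx': 363.54358441911734, 'fy': 363.54358441911734, 'cx': 254.1963381524775, 'cy': 192.03128866827757, 'cam_to_world': np.array([[-0.00918731,  0.99134497, -0.13096088,  0.36825546],
       [-0.99989745, -0.01054642, -0.00968816, -0.03009658],
       [-0.01098548,  0.13085844,  0.9913402 ,  1.26740736],
       [ 0.        ,  0.        ,  0.        ,  1.        ]])},
"side":{'fx': 492.5432697714088, 'fy': 492.5432697714088, 'cx': 253.02848240679728, 'cy': 188.05188556582507, 'cam_to_world': np.array([[-0.57367331, -0.37050092,  0.73049846,  1.60490103],
       [ 0.81881439, -0.2822969 ,  0.49985143,  0.68896895],
       [ 0.02102203,  0.88489408,  0.46531768,  0.71872566],
       [ 0.        ,  0.        ,  0.        ,  1.        ]])}}
def ray(n,u,v):
    c=C[n];T=c["cam_to_world"]
    d=T[:3,:3]@np.array([(u-c["cx"])/c["fx"],-(v-c["cy"])/c["fy"],-1.]);return T[:3,3],d
def onz(n,u,v,z):
    o,d=ray(n,u,v);return o+d*(z-o[2])/d[2]
def proj(n,p):
    c=C[n];T=c["cam_to_world"]
    q=T[:3,:3].T@(np.asarray(p,float)-T[:3,3]);return np.array([c["cx"]+c["fx"]*q[0]/-q[2],c["cy"]-c["fy"]*q[1]/-q[2]])
def cloud(n,d):
    c=C[n];T=c["cam_to_world"]
    v,u=np.mgrid[0:384,0:512];P=np.stack([(u-c["cx"])/c["fx"]*d,-(v-c["cy"])/c["fy"]*d,-d],-1)
    return P@T[:3,:3].T+T[:3,3]
E
python3 - <<'E'
from h import *
im=cv2.imread("pics/top0.png");d=np.load("pics/top0.npy");W=cloud("top",d)
hsv=cv2.cvtColor(im,cv2.COLOR_BGR2HSV);H,S,V=[hsv[...,i].astype(int) for i in range(3)]
jig=((H>10)&(H<30)&(S>50)&(V>120)).astype(np.uint8);jig[:,:262]=0;jig[200:]=0;jig[:145]=0
jig=cv2.morphologyEx(jig,cv2.MORPH_OPEN,np.ones((7,7)))
ys,xs=np.where(jig);P=np.array([onz("top",x,y,.01)[:2] for x,y in zip(xs,ys)],np.float32)*1000
r=cv2.minAreaRect(P);print(r);b=cv2.boxPoints(r);print(b, P.mean(0))
# raised walls
m=(W[...,2]>.0165)&(W[...,2]<.03)&(jig>0);Q=W[m][:,:2].astype(np.float32)*1000
print(cv2.minAreaRect(Q),m.sum())
c=im[140:205,265:340];cv2.imwrite("pics/j.png",cv2.resize(c,None,fx=8,fy=8,interpolation=cv2.INTER_CUBIC))
c=im[195:275,140:265];cv2.imwrite("pics/b.png",cv2.resize(c,None,fx=6,fy=6,interpolation=cv2.INTER_CUBIC))
E
```

```text
((607.7228393554688, -185.745849609375), (162.20376586914062, 133.9746551513672), 77.36752319335938)
[[ 524.62036  -250.2346  ]
 [ 655.3519   -279.53436 ]
 [ 690.8253   -121.257095]
 [ 560.09375   -91.95734 ]] [ 607.1834 -185.9532]
((606.6928100585938, -187.05284118652344), (117.38240814208984, 90.28401184082031), 76.97186279296875) 235
```

View pics/j.png

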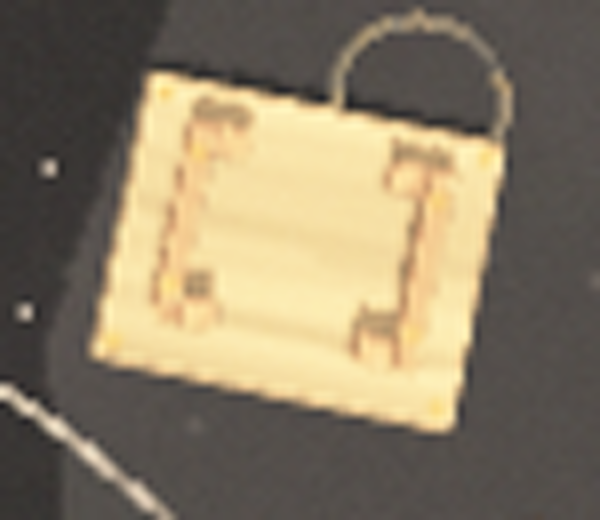

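View pics/b.png

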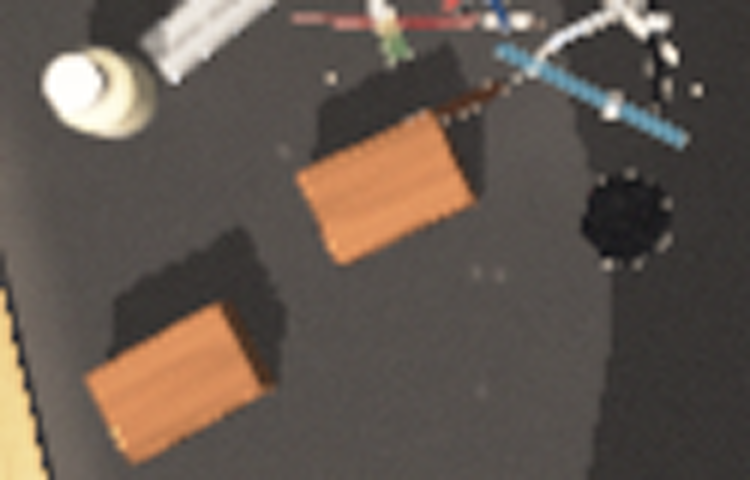

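The crops show the block with a plain top, corners near (199,223) and (219,224), and one brush close to its far-right corner. The jig pocket opens to both long sides. I measured:

| Thing | Position (m) | Direction |
|---|---|---|
| Block | (0.4166, 0.1523) | long axis at -65.4° |
| Pocket | (0.607, -0.1865) | x axis at 77.2° |

Every turn will be a lateral tilt about the jaw axis: grasp leaning right, swing 90° to lean left.

```bash
cat > plan.py <<'E'
from h import *
from scipy.spatial.transform import Rotation as Ro
def toolR(yaz,lean):
    """jaw (tool y) azimuth yaz deg; lean>0: body leans to the right (looking along jaw dir), i.e. fingers point left-down"""
    a=np.radians(yaz);y=np.array([np.cos(a),np.sin(a),0]);right=np.array([np.sin(a),-np.cos(a),0])
    t=np.radians(lean);z=np.array([0,0,-1])*np.cos(t)-right*np.sin(t)
    return np.stack([np.cross(y,z),y,z],1)
def show(R,p,tag=""):
    s=status.get_state();R0=s["tool_rot"];p0=s["tcp_pos"]
    sh=R0.T@(np.asarray(p)-p0)/.2;tu=np.degrees(Ro.from_matrix(R0.T@R).as_rotvec())/60
    print(tag,"shift",sh.round(3),"turn",tu.round(3),"clock",round(s["clock"],2),"p0",p0.round(4),"w",round(s["grip_width"],4),"j",s["joint_positions"].round(0))
E
python3 - <<'E'
from plan import *
B=np.array([.4166,.1523,.02])
R=toolR(24.6,40)
p=B+.0127*R[:,2]-.12*R[:,2];print(R,p)
show(toolR(24.6,0),[.44,.10,.23],"hover0");show(R,p,"pre")
# halfway
E
```

```text
[[-0.31888959  0.90923611 -0.26758014]
 [ 0.69651527  0.41628079  0.58444571]
 [ 0.64278761  0.         -0.76604444]] [0.44531135 0.08958898 0.10219657]
hover0 shift [ 2.253 -2.645  0.007] turn [-1.000e-03 -1.000e-03 -1.653e+00] clock 0.1 p0 [ 0.146  -0.5298  0.2306] w 0.0854 j [-82.  19. -11.  60.  -0.  82.]
pre shift [ 2.265 -2.587  0.646] turn [ 0.574  0.488 -1.579] clock 0.1 p0 [ 0.146  -0.5298  0.2306] w 0.0854 j [-82.  19. -11.  60.  -0.  82.]
```

```bash
python3 -m pendant '[[[0.25,-0.2,0],[0,0,-0.15],1],[[0.45,-0.45,0],[0,0,-0.3],1],[[0.65,-0.7,0],[0,0,-0.45],1],[[0.85,-0.95,0],[0,0,-0.6],1],[[0.85,-1,0],[0,0,-0.65],1]]'; python3 -c "
from plan import *
show(toolR(24.6,0),[.44,.10,.23])"
```

```text
clock: 0.72
tcp_pos: [0.2573, -0.2889, 0.231]
tool_rot: [[0.577, 0.817, -0.0], [0.817, -0.577, 0.001], [0.001, -0.001, -1.0]]
force: [-0.3, -0.3, 0.4]
grip_width: 0.0854
 shift [ 2.115 -0.375  0.007] turn [-0.001 -0.001 -0.997] clock 0.72 p0 [ 0.2573 -0.2889  0.231 ] w 0.0854 j [-59.   1. -33.  56.   0.  66.]
```

```bash
python3 -m pendant '[[[0.3,-0.05,0],[0,0,-0.15],1],[[0.55,-0.1,0],[0,0,-0.3],1],[[0.8,-0.14,0],[0,0,-0.45],1],[[1,-0.18,0],[0,0,-0.6],1],[[1,-0.18,0],[0,0,-0.6],1]]'; python3 -c "
from plan import *
B=np.array([.4166,.1523,.02])
R=toolR(24.6,40)
show(toolR(24.6,0),[.44,.10,.23]);show(R,B+.0127*R[:,2]-.14*R[:,2])"
```

```text
clock: 1.35
tcp_pos: [0.3446, -0.1074, 0.2312]
tool_rot: [[-0.011, 1.0, -0.0], [1.0, 0.011, -0.0], [-0.0, -0.0, -1.0]]
force: [0.2, -1.2, 0.4]
grip_width: 0.0851
 shift [1.032 0.489 0.006] turn [-0.     0.    -0.399] clock 1.35 p0 [ 0.3446 -0.1074  0.2312] w 0.0851 j [-29.  -2. -36.  56.  -0.  60.]
 shift [0.92  0.541 0.568] turn [ 0.139  0.657 -0.383] clock 1.35 p0 [ 0.3446 -0.1074  0.2312] w 0.0851 j [-29.  -2. -36.  56.  -0.  60.]
```

```bash
python3 -m pendant '[[[0.2,0.1,0.1],[0.03,0.13,-0.08],1],[[0.4,0.2,0.2],[0.06,0.26,-0.15],1],[[0.6,0.35,0.35],[0.09,0.4,-0.23],1],[[0.8,0.45,0.5],[0.12,0.55,-0.31],1],[[0.92,0.541,0.568],[0.139,0.657,-0.383],1]]';python3 -m pendant '[[[0,0,0],[0,0,0],1]]'; python3 - <<'E'
from plan import *
B=np.array([.4166,.1523,.02])
R=toolR(24.6,40)
show(R,B+.0127*R[:,2]-.08*R[:,2]);show(R,B+.0127*R[:,2])
for n in("top","side"):
    im,d=optics.get_image(n);np.save(f"pics/{n}1.npy",d);im=im[170:290,140:340] if n=="top" else im[90:240,210:410]
    cv2.imwrite(f"pics/{n}1.png",cv2.resize(im,None,fx=3.5,fy=3.5,interpolation=cv2.INTER_CUBIC))
E
```

```text
clock: 1.98
tcp_pos: [0.4514, 0.0753, 0.1155]
tool_rot: [[-0.314, 0.911, -0.267], [0.695, 0.412, 0.589], [0.646, -0.001, -0.763]]
force: [-0.2, 0.3, 1.0]
grip_width: 0.0852
clock: 2.1
tcp_pos: [0.4507, 0.0749, 0.1136]
tool_rot: [[-0.31, 0.912, -0.269], [0.697, 0.411, 0.587], [0.646, -0.006, -0.763]]
force: [0.4, -0.1, 0.7]
grip_width: 0.0855
 shift [0.022 0.006 0.294] turn [-0.    -0.004 -0.008] clock 2.1 p0 [0.4507 0.0749 0.1136] w 0.0855 j [-19.  36. -17.  68.  28.  39.]
 shift [0.02  0.006 0.694] turn [-0.    -0.004 -0.008] clock 2.1 p0 [0.4507 0.0749 0.1136] w 0.0855 j [-19.  36. -17.  68.  28.  39.]
```

View pics/top1.png

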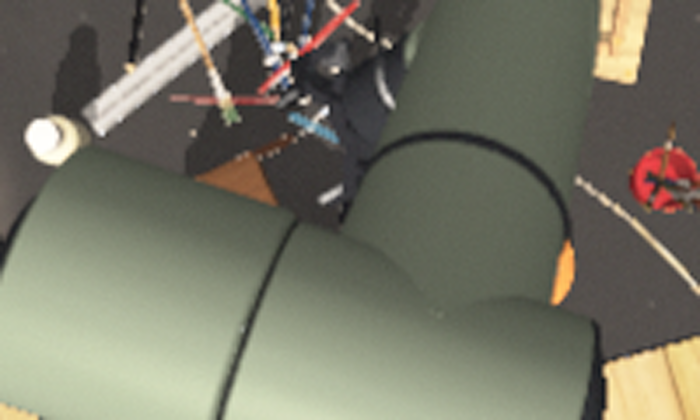

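View pics/side1.png

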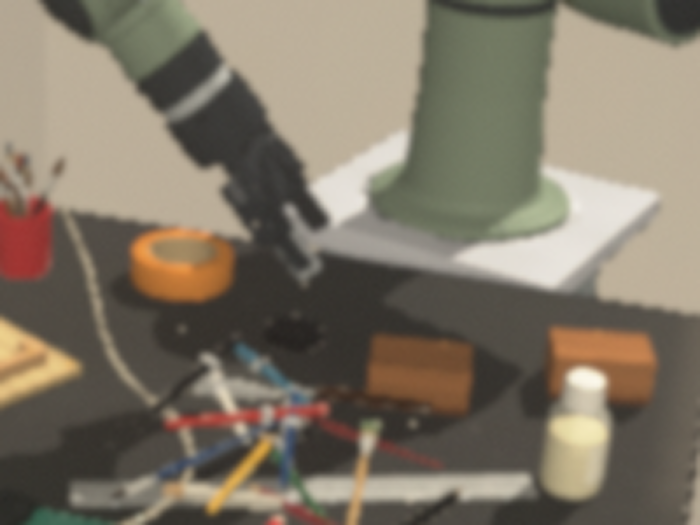

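The side view shows the gripper leaning right and its open fingers aimed along the block's length. The block is untouched. Advancing.

```bash
python3 -m pendant '[[[0.02,0.006,0.2],[0,-0.004,-0.008],1],[[0.02,0.006,0.4],[0,-0.004,-0.008],1],[[0.02,0.006,0.55],[0,-0.004,-0.008],1],[[0.02,0.006,0.694],[0,-0.004,-0.008],1],[[0.02,0.006,0.694],[0,-0.004,-0.008],1]]'; python3 - <<'E'
from plan import *
B=np.array([.4166,.1523,.02])
R=toolR(24.6,40)
show(R,B+.0127*R[:,2])
im,d=optics.get_image("side");im=im[90:240,210:410]
cv2.imwrite(f"pics/side2.png",cv2.resize(im,None,fx=3.5,fy=3.5,interpolation=cv2.INTER_CUBIC))
E
```

```text
clock: 2.82
tcp_pos: [0.4131, 0.1604, 0.0151]
tool_rot: [[-0.325, 0.908, -0.263], [0.697, 0.418, 0.582], [0.639, 0.006, -0.769]]
force: [0.4, -0.0, 0.0]
grip_width: 0.0854
 shift [-0.018 -0.001  0.016] turn [0.003 0.005 0.005] clock 2.83 p0 [0.4131 0.1604 0.0151] w 0.0854 j [-10.  39. -29.  47.  32.  47.]
```

View pics/side2.png

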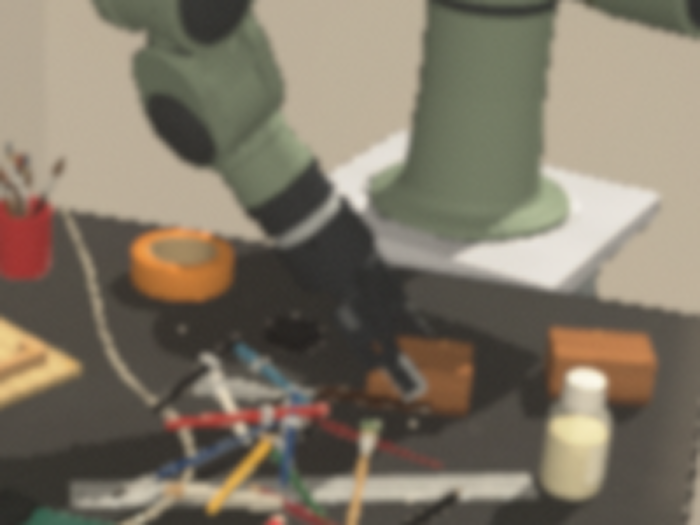

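The side view shows the fingers straddling the block's middle, near (395,375) in the crop, with no contact force. Closing.

```bash
python3 -m pendant '[[[-0.01,0,0],[0,0,0],0],[[-0.01,0,0],[0,0,0],0],[[-0.01,0,0],[0,0,0],0],[[-0.01,0,0],[0,0,0],0]]';python3 -m pendant '[[[-0.01,0,0],[0,0,0],0]]'; python3 - <<'E'
from plan import *
S=np.array([.405,.147,.125])
for l in(40,-10,-50):
  R=toolR(24.6,l);show(R,S+.0127*R[:,2],l)
E
```

```text
clock: 3.38
tcp_pos: [0.4163, 0.1581, 0.0138]
tool_rot: [[-0.325, 0.909, -0.261], [0.698, 0.417, 0.583], [0.638, 0.007, -0.77]]
force: [0.4, -5.1, 8.1]
grip_width: 0.0551
clock: 3.5
tcp_pos: [0.4163, 0.1581, 0.0138]
tool_rot: [[-0.323, 0.909, -0.261], [0.695, 0.416, 0.586], [0.642, 0.008, -0.767]]
force: [-1.7, 0.2, 21.0]
grip_width: 0.0549
40 shift [ 0.336 -0.07  -0.381] turn [0.006 0.001 0.004] clock 3.5 p0 [0.4163 0.1581 0.0138] w 0.0549 j [-11.  40. -28.  47.  32.  47.]
-10 shift [ 0.288 -0.07  -0.403] turn [ 0.008 -0.832  0.001] clock 3.5 p0 [0.4163 0.1581 0.0138] w 0.0549 j [-11.  40. -28.  47.  32.  47.]
-50 shift [ 0.273 -0.07  -0.444] turn [ 8.000e-03 -1.499e+00 -1.000e-03] clock 3.5 p0 [0.4163 0.1581 0.0138] w 0.0549 j [-11.  40. -28.  47.  32.  47.]
```

Gripped at 55 mm. The 21 N upward force is fingertip contact with the desk, so I'll lift first.

```bash
python3 -m pendant '[[[0.06,0,-0.08],[0,0,0],0],[[0.16,-0.02,-0.19],[0,0,0],0],[[0.336,-0.07,-0.381],[0,0,0],0],[[0.336,-0.07,-0.381],[0,0,0],0]]'; python3 - <<'E'
from plan import *
S=np.array([.405,.147,.125])
for l in(40,-10,-50):
  R=toolR(24.6,l);show(R,S+.0127*R[:,2],l)
im,d=optics.get_image("side");im=im[90:240,210:410]
cv2.imwrite(f"pics/side3.png",cv2.resize(im,None,fx=3.5,fy=3.5,interpolation=cv2.INTER_CUBIC))
E
```

```text
clock: 4.0
tcp_pos: [0.4026, 0.1535, 0.1155]
tool_rot: [[-0.328, 0.909, -0.259], [0.698, 0.417, 0.582], [0.637, 0.01, -0.771]]
force: [0.8, 0.3, -1.6]
grip_width: 0.0552
40 shift [ 0.004 -0.003  0.005] turn [0.007 0.007 0.007] clock 4.0 p0 [0.4026 0.1535 0.1155] w 0.0552 j [-12.  29. -28.  59.  31.  46.]
-10 shift [-0.045 -0.003 -0.017] turn [ 0.009 -0.826  0.004] clock 4.0 p0 [0.4026 0.1535 0.1155] w 0.0552 j [-12.  29. -28.  59.  31.  46.]
-50 shift [-0.06  -0.003 -0.058] turn [ 0.011 -1.493  0.   ] clock 4.0 p0 [0.4026 0.1535 0.1155] w 0.0552 j [-12.  29. -28.  59.  31.  46.]
```

View pics/side3.png

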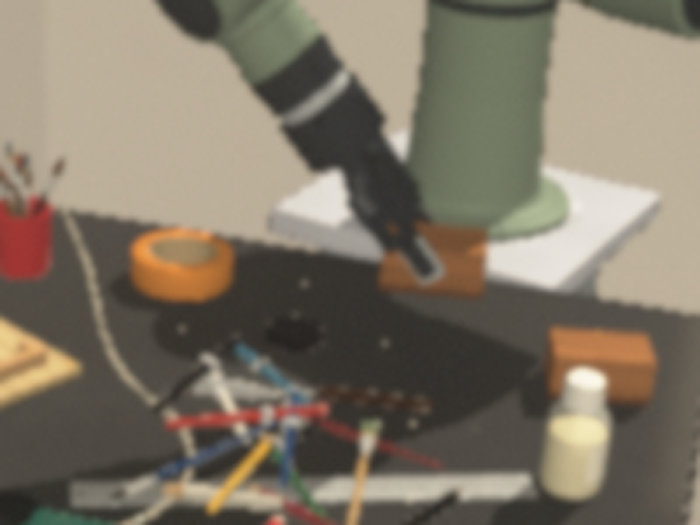

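The side view shows the block held and level. A thin brush lies on the desk at (375,398) in the crop, beyond where the block was. Swinging to lean left.

```bash
python3 -m pendant '[[[-0.01,0,0],[0,-0.17,0],0],[[-0.02,0,-0.005],[0,-0.34,0],0],[[-0.03,0,-0.01],[0.005,-0.5,0],0],[[-0.04,0,-0.015],[0.008,-0.67,0],0],[[-0.045,-0.003,-0.017],[0.009,-0.826,0.004],0]]';  python3 - <<'E'
from plan import *
S=np.array([.405,.147,.125])
for l in(-10,-50):
  R=toolR(24.6,l);show(R,S+.0127*R[:,2],l)
E
```

```text
clock: 4.68
tcp_pos: [0.4043, 0.1458, 0.1096]
tool_rot: [[-0.41, 0.909, 0.071], [0.895, 0.416, -0.16], [-0.175, -0.003, -0.985]]
force: [0.0, 0.4, -1.6]
grip_width: 0.0553
-10 shift [-0.01   0.005 -0.013] turn [-0.002  0.001  0.   ] clock 4.67 p0 [0.4043 0.1458 0.1096] w 0.0553 j [ 17.  14. -39.  36. -10.  82.]
-50 shift [-0.05   0.005 -0.028] turn [-0.002 -0.665  0.001] clock 4.67 p0 [0.4043 0.1458 0.1096] w 0.0553 j [ 17.  14. -39.  36. -10.  82.]
```

```bash
python3 -m pendant '[[[-0.01,0,-0.005],[0,-0.17,0],0],[[-0.03,0,-0.01],[0,-0.34,0],0],[[-0.04,0.003,-0.02],[0,-0.5,0],0],[[-0.05,0.005,-0.028],[0,-0.665,0],0],[[-0.05,0.005,-0.028],[0,-0.665,0],0]]';  python3 - <<'E'
from plan import *
S=np.array([.405,.147,.044])
R=toolR(24.6,-50);show(R,S+.0127*R[:,2]);show(R,S+.0127*R[:,2]+[0,0,.05])
for n in("top","side"):
    im,d=optics.get_image(n);np.save(f"pics/{n}4.npy",d);cv2.imwrite(f"pics/{n}4f.png",im);im=im[170:290,140:340] if n=="top" else im[90:240,210:410]
    cv2.imwrite(f"pics/{n}4.png",cv2.resize(im,None,fx=3.5,fy=3.5,interpolation=cv2.INTER_CUBIC))
E
```

```text
clock: 5.3
tcp_pos: [0.407, 0.1388, 0.1134]
tool_rot: [[-0.28, 0.908, 0.313], [0.583, 0.42, -0.695], [-0.762, -0.012, -0.647]]
force: [-0.3, 0.4, -1.8]
grip_width: 0.0553
 shift [0.291 0.013 0.256] turn [-0.005 -0.005  0.011] clock 5.3 p0 [0.407  0.1388 0.1134] w 0.0553 j [ 39.  30. -33.  44. -47. 112.]
 shift [0.1   0.01  0.095] turn [-0.005 -0.005  0.011] clock 5.3 p0 [0.407  0.1388 0.1134] w 0.0553 j [ 39.  30. -33.  44. -47. 112.]
```

View pics/top4.png

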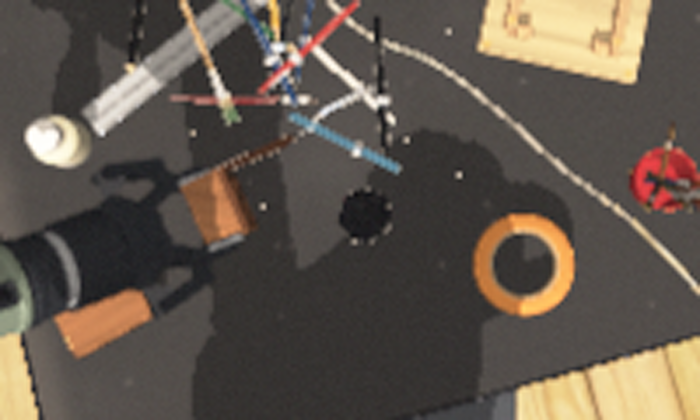

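View pics/side4.png

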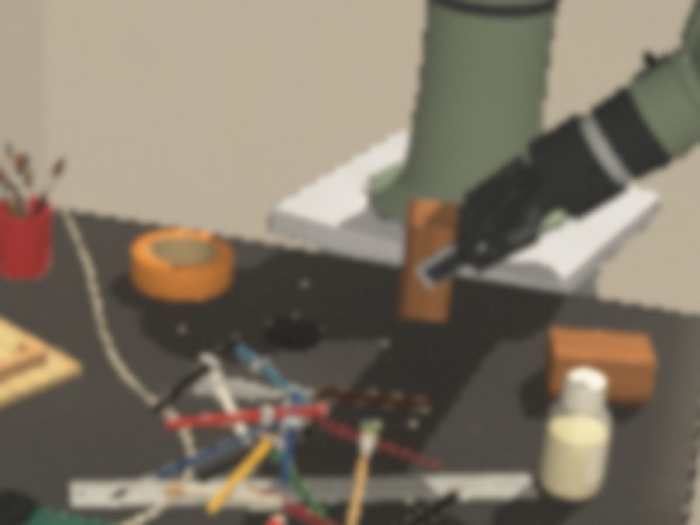

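The block now looks upright. The top end is at about (215,205) in the top crop and the long faces look vertical in the side crop. I'll check its tilt with a plane fit on the top end.

```bash
cat >> plan.py <<'E'
def plane(P):
    for _ in range(3):
        c=np.median(P,0);u,s,vt=np.linalg.svd(P-P.mean(0),full_matrices=False);n=vt[2]*np.sign(vt[2][2]);r=abs((P-P.mean(0))@n);P=P[r<max(.002,2*r.std())]
    return P,n
def brown(im):
    h=cv2.cvtColor(im,cv2.COLOR_BGR2HSV).astype(int);return (h[...,0]<14)&(h[...,1]>90)&(h[...,2]>60)
E
python3 - <<'E'
from plan import *
im=cv2.imread("pics/top4f.png");d=np.load("pics/top4.npy");W=cloud("top",d)
m=brown(im)&(W[...,2]>.14)&(W[...,2]<.19);m[:200]=0;m=cv2.erode(m.astype(np.uint8),np.ones((3,3)))>0
P,n=plane(W[m]);print(len(P),P.mean(0),P[:,2].min(),P[:,2].max(),n)
im=cv2.imread("pics/side4f.png");d=np.load("pics/side4.npy");W=cloud("side",d);m=brown(im)
m[:140]=0;m[185:]=0;m[:,:320]=0;m[:,342:]=0
m=cv2.erode(m.astype(np.uint8),np.ones((3,3)))>0
P=W[m&(d>0)];print(len(P),P.min(0),P.max(0))
u=np.array([.416,-.909,0]);v=np.array([.909,.416,0])
Q=P[P[:,2]<.155]
Q,n=plane(Q);n=n*np.sign(n@v);print(len(Q),n@u,n@v,n[2])
E
```

```text
99 [0.40323158 0.14299198 0.15877857] 0.1569823999742055 0.1610766588110899 [ 0.00287136 -0.03513378  0.99937849]
260 [0.39445598 0.12600985 0.080126  ] [0.44125975 0.17291825 0.16498746]
87 0.014419258047251202 0.999561801402758 0.0023008006329401543
```

```bash
python3 - <<'E'
from plan import *
p=status.get_state()["tcp_pos"]
R=toolR(24.6,-51.5);show(R,p+[-.010,-.005,-.04]);show(R,p+[-.010,-.005,-.066])
E
```

```text
shift [ 0.151 -0.055  0.131] turn [-0.003 -0.032  0.005] clock 5.4 p0 [0.4085 0.1382 0.1158] w 0.055 j [ 39.  30. -33.  43. -47. 112.]
 shift [ 0.25  -0.054  0.216] turn [-0.003 -0.032  0.005] clock 5.4 p0 [0.4085 0.1382 0.1158] w 0.055 j [ 39.  30. -33.  43. -47. 112.]
```

```bash
python3 -m pendant '[[[0.07,-0.03,0.06],[0,-0.032,0],0],[[0.15,-0.055,0.13],[0,-0.032,0.005],0],[[0.22,-0.055,0.19],[0,-0.032,0.005],0],[[0.25,-0.054,0.216],[-0.003,-0.032,0.005],0],[[0.25,-0.054,0.216],[-0.003,-0.032,0.005],0]]';  python3 - <<'E'
from plan import *
im,d=optics.get_image("top");W=cloud("top",d);m=brown(im)&(W[...,2]>.075)&(W[...,2]<.12);m[:200]=0;m[:,:185]=0;m=cv2.erode(m.astype(np.uint8),np.ones((3,3)))>0
P,n=plane(W[m]);print(len(P),P.mean(0),n)
s=status.get_state();print(s["tcp_pos"],s["force"])
E
```

```text
clock: 6.02
tcp_pos: [0.3993, 0.1326, 0.0514]
tool_rot: [[-0.256, 0.91, 0.327], [0.567, 0.415, -0.712], [-0.783, 0.003, -0.622]]
force: [-0.3, -0.2, -1.2]
grip_width: 0.0555
97 [0.39476428 0.1383433  0.0964296 ] [-0.00816335  0.00390515  0.99995905]
[0.3994624  0.1328716  0.05164358] [-0.16685184  0.41955061 -1.82550802]
```

The block is level now and its bottom is about 12 mm above the desk.

```bash
python3 -m pendant '[[[0.02,0,0.016],[0,0,0],0],[[0.039,0,0.031],[0,0,0],0],[[0.039,0,0.031],[0,0,0],0]]'; python3 -m pendant '[[[0.004,0,0.003],[0,0,0],0],[[0.004,0,0.003],[0,0,0],0]]'
```

```text
clock: 6.45
tcp_pos: [0.3988, 0.133, 0.0407]
tool_rot: [[-0.257, 0.909, 0.327], [0.565, 0.416, -0.712], [-0.784, 0.001, -0.621]]
force: [0.3, 0.3, -1.6]
grip_width: 0.0552
clock: 6.7
tcp_pos: [0.3989, 0.1331, 0.0399]
tool_rot: [[-0.257, 0.909, 0.327], [0.565, 0.416, -0.712], [-0.784, 0.002, -0.621]]
force: [0.2, -0.1, -1.6]
grip_width: 0.0552
```

```bash
python3 -m pendant '[[[0.004,0,0.003],[0,0,0],0],[[0.004,0,0.003],[0,0,0],0]]'; python3 -m pendant '[[[0.004,0,0.003],[0,0,0],0],[[0.004,0,0.003],[0,0,0],0]]'
```

```text
clock: 6.95
tcp_pos: [0.3989, 0.1331, 0.0389]
tool_rot: [[-0.257, 0.909, 0.327], [0.565, 0.416, -0.712], [-0.784, 0.002, -0.621]]
force: [0.8, -0.1, -1.3]
grip_width: 0.0554
clock: 7.2
tcp_pos: [0.3989, 0.1331, 0.0379]
tool_rot: [[-0.257, 0.909, 0.327], [0.565, 0.416, -0.712], [-0.784, 0.002, -0.621]]
force: [-0.5, 0.3, -0.7]
grip_width: 0.055
```

Contact is just beginning (-0.7 N). One more millimetre.

```bash
python3 -m pendant '[[[0.004,0,0.003],[0,0,0],0],[[0.004,0,0.003],[0,0,0],0]]'; python3 - <<'E'
from plan import *
im,d=optics.get_image("top");W=cloud("top",d);m=brown(im)&(W[...,2]>.065)&(W[...,2]<.12);m[:200]=0;m[:,:185]=0;m=cv2.erode(m.astype(np.uint8),np.ones((3,3)))>0
P,n=plane(W[m]);print(len(P),P.mean(0),n)
E
```

```text
clock: 7.45
tcp_pos: [0.399, 0.1331, 0.0377]
tool_rot: [[-0.257, 0.909, 0.328], [0.564, 0.417, -0.713], [-0.785, 0.002, -0.62]]
force: [-2.9, 1.6, 5.7]
grip_width: 0.0554
83 [0.39673394 0.13821944 0.08307217] [-0.02935602  0.06147532  0.99767681]
```

Contact: 5.7 N, with the top end at 0.083 m. Releasing.

```bash
python3 -m pendant '[[[0,0,0],[0,0,0],0.5],[[0,0,0],[0,0,0],1],[[0,0,0],[0,0,0],1],[[0,0,0],[0,0,0],1],[[0,0,0],[0,0,0],1]]'; python3 - <<'E'
from plan import *
for n in("top","side"):
    im,d=optics.get_image(n);W=cloud(n,d);np.save(f"pics/{n}5.npy",d);cv2.imwrite(f"pics/{n}5f.png",im)
    if n=="top":
        m=brown(im)&(W[...,2]>.065)&(W[...,2]<.12);m[:200]=0;m[:,:185]=0;m=cv2.erode(m.astype(np.uint8),np.ones((3,3)))>0
        P,nn=plane(W[m]);print(len(P),P.mean(0),nn)
    im=im[170:290,140:340] if n=="top" else im[90:240,210:410]
    cv2.imwrite(f"pics/{n}5.png",cv2.resize(im,None,fx=3.5,fy=3.5,interpolation=cv2.INTER_CUBIC))
E
```

```text
clock: 8.12
tcp_pos: [0.3989, 0.1331, 0.0369]
tool_rot: [[-0.257, 0.909, 0.327], [0.565, 0.416, -0.712], [-0.784, 0.002, -0.621]]
force: [0.0, 0.2, 0.1]
grip_width: 0.0856
79 [0.39319707 0.13624304 0.08254058] [ 0.01711332 -0.03730247  0.99915748]
```

View pics/side5.png

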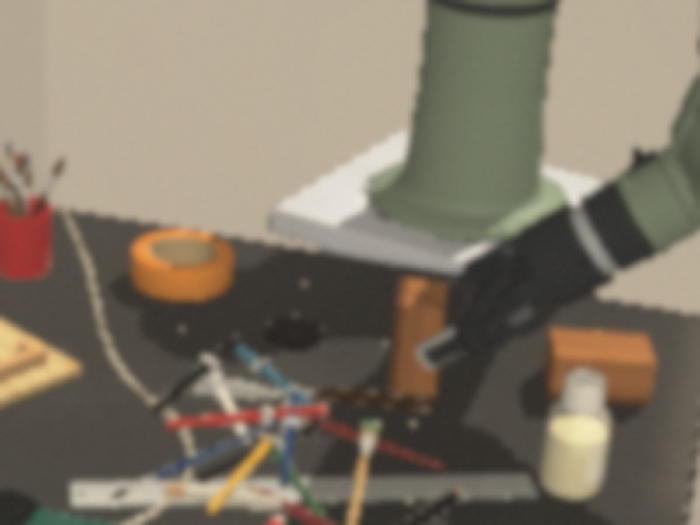

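View pics/top5.png

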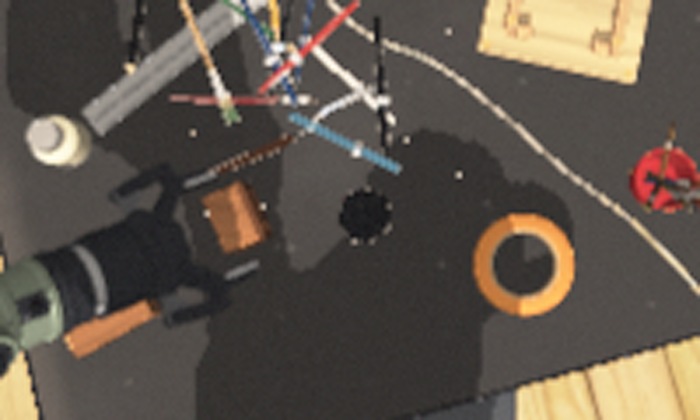

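Released. The block stands on end, with the fingers open and clear on both sides. Its top is at (235,215) in the top crop and its base at (412,395) in the side crop. Backing straight out.

```bash
python3 -m pendant '[[[0,0,-0.15],[0,0,0],1],[[0,0,-0.4],[0,0,0],1],[[0,0,-0.6],[0,0,0],1],[[-0.2,0,-0.75],[0,0,0],1],[[-0.4,0,-0.9],[0,0.1,0],1]]'; python3 - <<'E'
from plan import *
s={}
for n in("top","side"):
    im,d=optics.get_image(n);W=cloud(n,d);np.save(f"pics/{n}6.npy",d);cv2.imwrite(f"pics/{n}6f.png",im)
    if n=="top":
        m=brown(im)&(W[...,2]>.072)&(W[...,2]<.095);m[:200]=0;m[:,:185]=0
        ys,xs=np.where(m);Q=np.array([onz("top",x,y,.084)[:2] for x,y in zip(xs,ys)],np.float32)*1000
        r=cv2.minAreaRect(Q);print(r,cv2.boxPoints(r).round(),len(Q))
        m=cv2.erode(m.astype(np.uint8),np.ones((3,3)))>0
        P,nn=plane(W[m]);print(len(P),P.mean(0),nn)
    im=im[170:290,140:340] if n=="top" else im[90:240,210:410]
    cv2.imwrite(f"pics/{n}6.png",cv2.resize(im,None,fx=3.5,fy=3.5,interpolation=cv2.INTER_CUBIC))
E
```

```text
clock: 8.85
tcp_pos: [0.3598, 0.2169, 0.2111]
tool_rot: [[-0.295, 0.908, 0.298], [0.635, 0.419, -0.649], [-0.714, -0.002, -0.7]]
force: [0.6, 1.2, -0.3]
grip_width: 0.0855
((415.7381896972656, -66.7469482421875), (63.158451080322266, 462.6584167480469), 5.615904331207275) [[ 362.  160.]
 [ 407. -300.]
 [ 470. -294.]
 [ 425.  167.]] 237
84 [0.39522442 0.13753422 0.08270019] [-0.03902882  0.04463559  0.99824066]
```

View pics/side6.png

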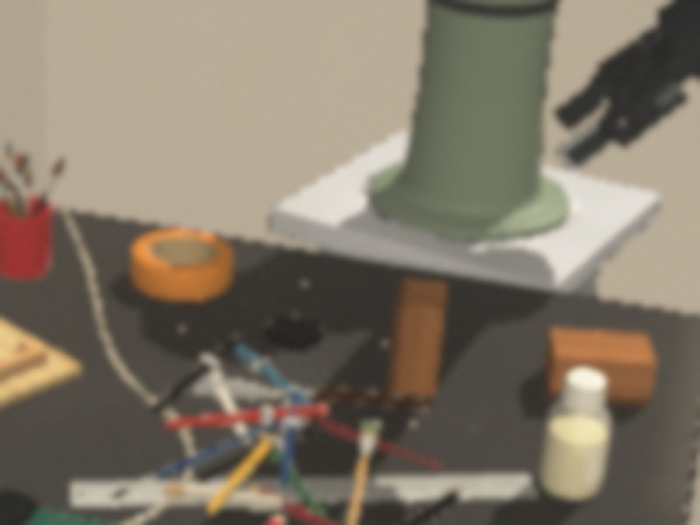

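View pics/top6.png

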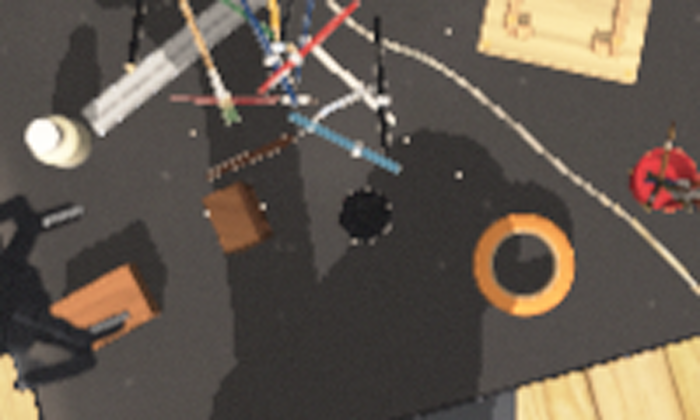

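```bash
python3 - <<'E'
from plan import *
im=cv2.imread("pics/top6f.png");d=np.load("pics/top6.npy");W=cloud("top",d)
m=brown(im)&(W[...,2]>.068)&(W[...,2]<.1);m[:200]=0;m[:,:185]=0;m[:,230:]=0
ys,xs=np.where(m);Q=np.array([onz("top",x,y,.084)[:2] for x,y in zip(xs,ys)],np.float32)*1000
r=cv2.minAreaRect(Q);print(r,len(Q))
B=np.array([*r[0],42])/1000
for L in(0,50):
  for back in (.14,):
    R=toolR(24.6,L);p=B-(back-.0107)*R[:,2];print(p);show(R,p,L)
p=np.array([.43,.12,.26]);show(toolR(24.6,0),p)
E
```

```text
((395.2010803222656, 137.03115844726562), (56.24652862548828, 40.299171447753906), 23.76708221435547) 217
[0.39520108 0.13703116 0.1713    ]
0 shift [-0.142 -0.025  0.47 ] turn [ 0.013  0.756 -0.005] clock 8.95 p0 [0.363  0.2178 0.2173] w 0.0857 j [ 48.  23. -22.  66. -41. 122.]
[0.4364335  0.04697173 0.12511244]
50 shift [-0.325 -0.028  0.985] turn [0.015 1.589 0.   ] clock 8.95 p0 [0.363  0.2178 0.2173] w 0.0857 j [ 48.  23. -22.  66. -41. 122.]
 shift [-0.561  0.104  0.266] turn [ 0.013  0.756 -0.005] clock 8.95 p0 [0.363  0.2178 0.2173] w 0.0857 j [ 48.  23. -22.  66. -41. 122.]
```

The block stands at (0.3952, 0.1370), yaw 23.8°. Its top face measures 56.2 x 40.3 mm as it should, and the top is at 0.083 m. Moving over to the right side for the second grasp.

```bash
python3 -m pendant '[[[-0.11,0.02,0.05],[0,0.15,0],1],[[-0.22,0.04,0.1],[0,0.3,0],1],[[-0.34,0.06,0.16],[0,0.46,0],1],[[-0.45,0.08,0.21],[0.01,0.61,0],1],[[-0.561,0.104,0.266],[0.013,0.756,-0.005],1]]'; python3 - <<'E'
from plan import *
B=np.array([.3952,.1370,.042]);R=toolR(23.8,50);show(R,B-(.15-.0107)*R[:,2])
E
```

```text
clock: 9.57
tcp_pos: [0.4282, 0.1182, 0.2552]
tool_rot: [[-0.416, 0.91, -0.009], [0.91, 0.416, -0.004], [-0.0, -0.01, -1.0]]
force: [1.1, 0.6, -0.2]
grip_width: 0.0854
 shift [-0.379 -0.112  0.62 ] turn [-0.014  0.834  0.008] clock 9.57 p0 [0.4282 0.1182 0.2552] w 0.0854 j [  6.   7. -23.  61.  -0.  71.]
```

```bash
python3 -m pendant '[[[-0.1,-0.02,0.08],[0,0.17,0],1],[[-0.2,-0.05,0.2],[0,0.34,0],1],[[-0.3,-0.08,0.35],[0,0.5,0],1],[[-0.35,-0.1,0.5],[-0.01,0.67,0],1],[[-0.379,-0.112,0.62],[-0.014,0.834,0.008],1]]'; python3 -m pendant '[[[0,0,0],[0,0,0],1]]';python3 - <<'E'
from plan import *
B=np.array([.3952,.1370,.042]);R=toolR(23.8,50);show(R,B+(.0107)*R[:,2])
im,d=optics.get_image("side");im=im[90:240,210:410]
cv2.imwrite(f"pics/side7.png",cv2.resize(im,None,fx=3.5,fy=3.5,interpolation=cv2.INTER_CUBIC))
E
```

```text
clock: 10.2
tcp_pos: [0.4381, 0.0382, 0.1298]
tool_rot: [[-0.256, 0.916, -0.309], [0.589, 0.401, 0.702], [0.767, -0.002, -0.642]]
force: [-0.5, 0.9, -0.6]
grip_width: 0.0855
clock: 10.32
tcp_pos: [0.4345, 0.0389, 0.1235]
tool_rot: [[-0.243, 0.916, -0.318], [0.587, 0.4, 0.703], [0.772, -0.016, -0.635]]
force: [-0.8, 0.7, 0.4]
grip_width: 0.085
 shift [0.021 0.023 0.72 ] turn [-0.007 -0.009 -0.014] clock 10.32 p0 [0.4345 0.0389 0.1235] w 0.085 j [-26.  42. -12.  79.  30.  29.]
```

View pics/side7.png

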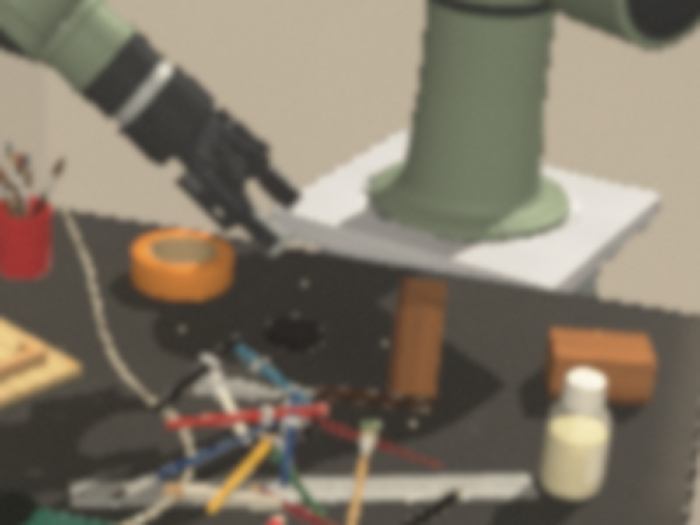

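The side view shows the gripper leaning right, at (250,190), aimed at the standing block at (415,335). Advancing part way, then rechecking.

```bash
python3 -m pendant '[[[0.021,0.023,0.1],[-0.007,-0.009,-0.014],1],[[0.021,0.023,0.2],[-0.007,-0.009,-0.014],1],[[0.021,0.023,0.3],[-0.007,-0.009,-0.014],1],[[0.021,0.023,0.3],[-0.007,-0.009,-0.014],1]]';python3 - <<'E'
from plan import *
B=np.array([.3952,.1370,.042]);R=toolR(23.8,50);show(R,B+(.0107)*R[:,2])
E
```

```text
clock: 10.88
tcp_pos: [0.4226, 0.087, 0.0986]
tool_rot: [[-0.282, 0.912, -0.299], [0.594, 0.41, 0.692], [0.754, 0.017, -0.657]]
force: [1.0, -0.7, 1.0]
grip_width: 0.0856
 shift [-0.025 -0.027  0.454] turn [0.005 0.018 0.017] clock 10.88 p0 [0.4226 0.087  0.0986] w 0.0856 j [-22.  40. -19.  70.  32.  32.]
```

```bash
python3 -m pendant '[[[0,0,0],[0,0,0],1],[[0,0,0],[0,0,0],1]]';python3 - <<'E'
from plan import *
B=np.array([.3952,.1370,.042]);R=toolR(23.8,50);show(R,B+(.0107)*R[:,2])
E
```

```text
clock: 11.12
tcp_pos: [0.4235, 0.0852, 0.0967]
tool_rot: [[-0.277, 0.913, -0.298], [0.593, 0.407, 0.694], [0.756, 0.016, -0.655]]
force: [-0.1, 0.4, -1.1]
grip_width: 0.0855
 shift [-0.013 -0.028  0.455] turn [0.007 0.015 0.014] clock 11.12 p0 [0.4235 0.0852 0.0967] w 0.0855 j [-22.  41. -19.  70.  32.  32.]
```

```bash
python3 -m pendant '[[[-0.013,-0.028,0.12],[0.007,0.015,0.014],1],[[-0.013,-0.028,0.25],[0.007,0.015,0.014],1],[[-0.013,-0.028,0.36],[0.007,0.015,0.014],1],[[-0.013,-0.028,0.455],[0.007,0.015,0.014],1],[[-0.013,-0.028,0.455],[0.007,0.015,0.014],1]]';python3 -m pendant '[[[0,0,0],[0,0,0],1]]';python3 - <<'E'
from plan import *
B=np.array([.3952,.1370,.042]);R=toolR(23.8,50);show(R,B+(.0107)*R[:,2])
for n in("top","side"):
    im,d=optics.get_image(n);im=im[170:290,140:340] if n=="top" else im[90:240,210:410]
    cv2.imwrite(f"pics/{n}8.png",cv2.resize(im,None,fx=3.5,fy=3.5,interpolation=cv2.INTER_CUBIC))
E
```

```text
clock: 11.75
tcp_pos: [0.39, 0.1454, 0.034]
tool_rot: [[-0.256, 0.915, -0.313], [0.587, 0.404, 0.702], [0.768, -0.004, -0.64]]
force: [0.5, -0.4, -0.1]
grip_width: 0.0856
clock: 11.88
tcp_pos: [0.3915, 0.1445, 0.0345]
tool_rot: [[-0.257, 0.915, -0.31], [0.588, 0.403, 0.702], [0.767, -0.002, -0.641]]
force: [0.9, -0.2, -0.1]
grip_width: 0.0851
 shift [ 0.002  0.002 -0.003] turn [-0.001 -0.002 -0.002] clock 11.88 p0 [0.3915 0.1445 0.0345] w 0.0851 j [-17.  44. -26.  58.  36.  37.]
```

View pics/side8.png

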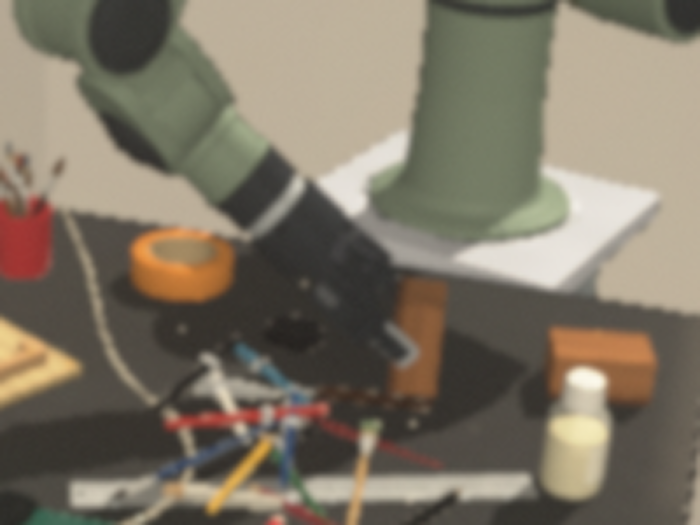

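The side view shows the fingertips at the block's mid-height, (405,350), on either side and without contact. Closing and lifting.

```bash
python3 -m pendant '[[[0,0,0],[0,0,0],0],[[0,0,0],[0,0,0],0],[[0,0,0],[0,0,0],0],[[0,0,0],[0,0,0],0],[[0,0,0],[0,0,0],0]]'; python3 -m pendant '[[[0.08,0,-0.06],[0,0,0],0],[[0.2,0,-0.16],[0,0,0],0],[[0.38,0,-0.32],[0,0,0],0],[[0.5,0,-0.42],[0,0,0],0]]';python3 - <<'E'
from plan import *
p=status.get_state()["tcp_pos"]
G=np.array([.607,-.1865]);
for q,L in(((.45,.0,.18),5),((.57,-.17,.17),-40)):
  for a in (23.8,-12.8): show(toolR(a,L),q,(a,L))
im,d=optics.get_image("side");im=im[90:240,210:410]
cv2.imwrite(f"pics/side9.png",cv2.resize(im,None,fx=3.5,fy=3.5,interpolation=cv2.INTER_CUBIC))
E
```

```text
clock: 12.6
tcp_pos: [0.3913, 0.1449, 0.0345]
tool_rot: [[-0.257, 0.915, -0.31], [0.587, 0.403, 0.702], [0.767, -0.002, -0.641]]
force: [0.8, -3.7, 5.3]
grip_width: 0.0556
clock: 13.1
tcp_pos: [0.3909, 0.145, 0.1671]
tool_rot: [[-0.258, 0.915, -0.311], [0.588, 0.404, 0.701], [0.767, -0.002, -0.642]]
force: [0.8, 0.5, -0.6]
grip_width: 0.0552
(23.8, 5) shift [-0.452 -0.023 -0.642] turn [-0.002 -0.752 -0.001] clock 13.1 p0 [0.3909 0.145  0.1671] w 0.0552 j [-17.  32. -23.  73.  36.  37.]
(-12.8, 5) shift [-0.452 -0.023 -0.642] turn [-0.291 -0.725  0.554] clock 13.1 p0 [0.3909 0.145  0.1671] w 0.0552 j [-17.  32. -23.  73.  36.  37.]
(23.8, -40) shift [-1.145  0.183 -1.392] turn [-0.002 -1.502  0.   ] clock 13.1 p0 [0.3909 0.145  0.1671] w 0.0552 j [-17.  32. -23.  73.  36.  37.]
(-12.8, -40) shift [-1.145  0.183 -1.392] turn [-0.062 -1.445  0.673] clock 13.1 p0 [0.3909 0.145  0.1671] w 0.0552 j [-17.  32. -23.  73.  36.  37.]
```

View pics/side9.png

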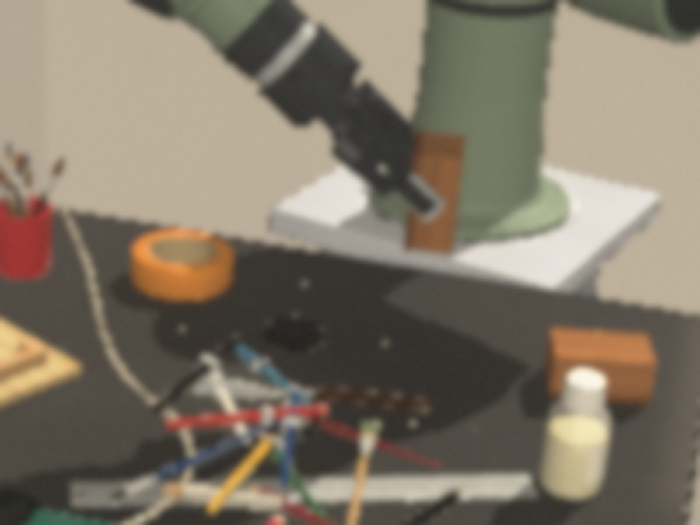

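The side view shows the block lifted, upright and gripped at 55 mm. Carrying it toward the jig while starting the swing.

```bash
python3 -m pendant '[[[-0.08,0,-0.12],[-0.05,-0.14,0.1],0],[[-0.17,0,-0.24],[-0.1,-0.28,0.21],0],[[-0.26,0,-0.37],[-0.16,-0.42,0.32],0],[[-0.35,-0.01,-0.5],[-0.22,-0.56,0.43],0],[[-0.452,-0.023,-0.642],[-0.291,-0.725,0.554],0]]'; python3 -m pendant '[[[0,0,0],[0,0,0],0]]'; python3 - <<'E'
from plan import *
show(toolR(-12.8,5),(.45,.0,.18));
G=np.array([.607,-.1865,.12])
R=toolR(-12.8,-40);p=G+.0107*R[:,2]; print(p);show(R,p,"final-high")
E
```

```text
clock: 13.78
tcp_pos: [0.4494, -0.0009, 0.1784]
tool_rot: [[0.187, 0.982, 0.009], [0.973, -0.186, 0.133], [0.132, -0.016, -0.991]]
force: [-0.6, -0.3, -2.3]
grip_width: 0.0554
clock: 13.9
tcp_pos: [0.4499, 0.0008, 0.1787]
tool_rot: [[0.18, 0.984, 0.009], [0.974, -0.18, 0.138], [0.138, -0.016, -0.99]]
force: [-0.1, -0.5, -1.0]
grip_width: 0.0551
 shift [-0.003  0.001 -0.007] turn [-0.02  -0.048  0.039] clock 13.9 p0 [0.4499 0.0008 0.1787] w 0.0551 j [-15.  11. -30.  50.   8.  86.]
[ 0.60547623 -0.19320691  0.11180332]
final-high shift [-0.85   0.945  0.204] turn [-0.004 -0.798  0.045] clock 13.9 p0 [0.4499 0.0008 0.1787] w 0.0551 j [-15.  11. -30.  50.   8.  86.]
```

```bash
python3 -m pendant '[[[-0.17,0.19,0.02],[0,-0.16,0.01],0],[[-0.34,0.38,0.06],[0,-0.32,0.02],0],[[-0.51,0.57,0.1],[0,-0.48,0.03],0],[[-0.68,0.76,0.15],[0,-0.64,0.04],0],[[-0.85,0.945,0.204],[-0.004,-0.798,0.045],0]]'; python3 -m pendant '[[[0,0,0],[0,0,0],0],[[0,0,0],[0,0,0],0]]'; python3 - <<'E'
from plan import *
G=np.array([.607,-.1865,.12])
R=toolR(-12.8,-40);p=G+.0107*R[:,2]; show(R,p,"final-high")
for n in("top","side"):
    im,d=optics.get_image(n);W=cloud(n,d);np.save(f"pics/{n}10.npy",d);cv2.imwrite(f"pics/{n}10f.png",im)
    im=im[100:260,220:400] if n=="top" else im[90:260,130:350]
    cv2.imwrite(f"pics/{n}10.png",cv2.resize(im,None,fx=3.5,fy=3.5,interpolation=cv2.INTER_CUBIC))
E
```

```text
clock: 14.52
tcp_pos: [0.6053, -0.1946, 0.1089]
tool_rot: [[0.166, 0.975, -0.148], [0.746, -0.222, -0.628], [-0.645, -0.006, -0.764]]
force: [0.5, -0.7, -1.8]
grip_width: 0.055
clock: 14.78
tcp_pos: [0.6037, -0.1939, 0.1092]
tool_rot: [[0.167, 0.975, -0.148], [0.748, -0.224, -0.625], [-0.642, -0.006, -0.767]]
force: [-0.4, -0.3, -0.2]
grip_width: 0.0551
final-high shift [-0.004  0.008 -0.013] turn [-0.006 -0.001  0.002] clock 14.78 p0 [ 0.6037 -0.1939  0.1092] w 0.0551 j [ -7.  40.  -6.  49. -40.  98.]
```

View pics/side10.png

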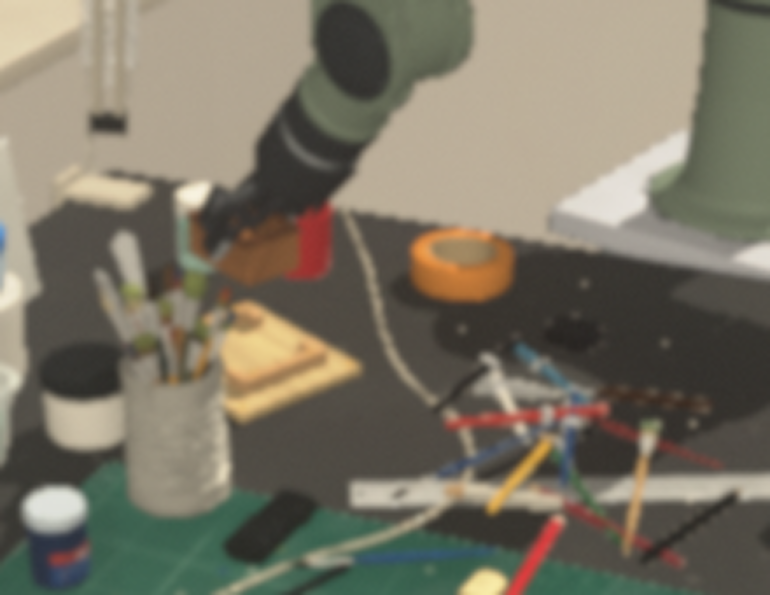

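View pics/top10.png

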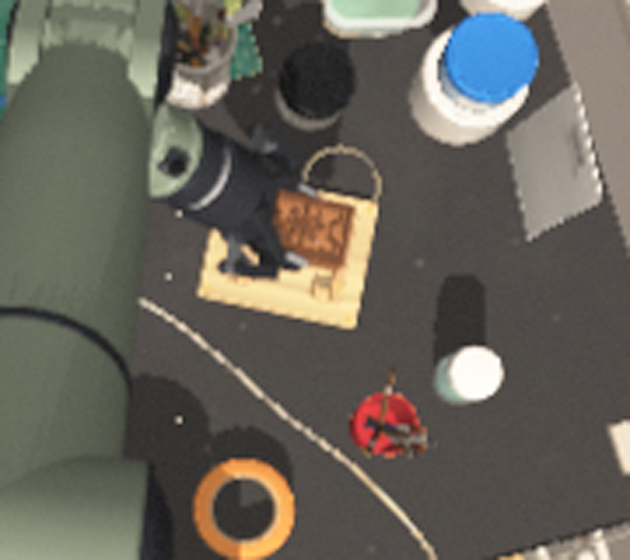

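The top view shows the carved face up, with the flower at (315,230) in the crop, held above the jig. The tub, the tape and the white-lidded jar are untouched. Now I'll measure the held block's tilt and centre.

```bash
cat > meas.py <<'E'
from plan import *
def meas(im,d,zlo,zhi,G=np.array([.607,-.1865]),az=77.2):
    W=cloud("top",d);h=cv2.cvtColor(im,cv2.COLOR_BGR2HSV).astype(int)
    m=(h[...,0]<16)&(h[...,1]>100)&(h[...,2]>30)&(W[...,2]>zlo)&(W[...,2]<zhi);m[:130]=0;m[200:]=0;m[:,:280]=0;m[:,335:]=0
    n,l,st,_=cv2.connectedComponentsWithStats(m.astype(np.uint8));k=1+np.argmax(st[1:,4]);m=l==k
    P=W[m];a=np.radians(az);X=np.array([np.cos(a),np.sin(a)]);Y=np.array([-np.sin(a),np.cos(a)])
    Pp,nn=plane(P)
    z=np.percentile(P[:,2],80)
    ys,xs=np.where(m);Q=np.array([onz("top",x,y,z)[:2] for x,y in zip(xs,ys)])-G
    q=np.stack([Q@X,Q@Y],1)
    print("n",len(P),"z80",z.round(4),"normal along X,Y",(nn[:2]@X).round(3),(nn[:2]@Y).round(3),"x ext",np.percentile(q[:,0],[1,99]).round(4),"y ext",np.percentile(q[:,1],[1,99]).round(4))
    r=cv2.minAreaRect((q*1000).astype(np.float32));print(r)
    return m,q
E
python3 - <<'E'
from meas import *
im=cv2.imread("pics/top10f.png");d=np.load("pics/top10.npy")
m,q=meas(im,d,.11,.165)
o=im.copy();o[m]=(0,255,0);cv2.imwrite("pics/mm.png",cv2.resize(np.hstack([im[130:200,270:340],o[130:200,270:340]]),None,fx=5,fy=5,interpolation=cv2.INTER_NEAREST))
# right edge line: min x per y bin
for lo in np.arange(-.03,.03,.006):
    s=q[(q[:,1]>=lo)&(q[:,1]<lo+.006)]
    if len(s):print(lo.round(3),s[:,0].min().round(4),s[:,0].max().round(4))
E
```

```text
n 379 z80 0.1349 normal along X,Y 0.028 0.025 x ext [-0.0418  0.0275] y ext [-0.025   0.0339]
((-6.8856658935546875, 4.376909255981445), (61.19026184082031, 71.81915283203125), 87.66427612304688)
-0.03 -0.0412 0.0202
-0.024 -0.0418 0.0264
-0.018 -0.0425 0.0282
-0.012 -0.0412 0.027
-0.006 -0.0424 0.0288
-0.0 -0.0405 0.0281
0.006 -0.0412 0.0238
0.012 -0.0424 0.0194
0.018 -0.0405 0.0181
0.024 -0.0417 0.0138
```

View pics/mm.png

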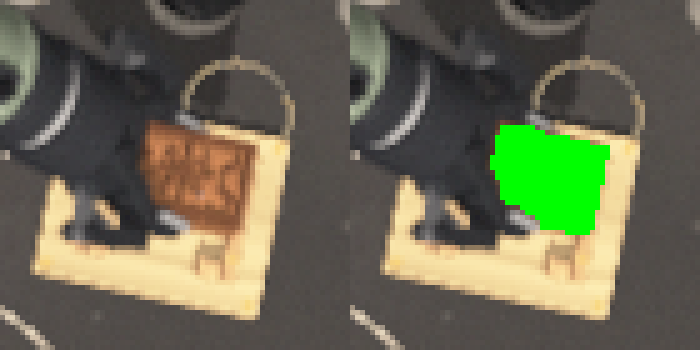

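The block's right end sits 42 mm from the pocket centre, so it is centred lengthwise. It is about 2 mm too near the robot, so I'll shift that and descend 60 mm.

```bash
python3 -m pendant '[[[0.05,0.011,0.06],[0,0,0],0],[[0.1,0.011,0.12],[0,0,0],0],[[0.15,0.012,0.18],[0,0,0],0],[[0.193,0.013,0.23],[0,0,0],0],[[0.193,0.013,0.23],[0,0,0],0]]'; python3 -m pendant '[[[0,0,0],[0,0,0],0]]'; python3 - <<'E'
from meas import *
im,d=optics.get_image("top");meas(im,d,.05,.11)
G=np.array([.607,-.1865,.031])
R=toolR(-12.8,-40);p=G+.0107*R[:,2]; show(R,p,"final")
cv2.imwrite("pics/t11.png",cv2.resize(im[120:210,250:350],None,fx=6,fy=6,interpolation=cv2.INTER_CUBIC))
E
```

```text
clock: 15.5
tcp_pos: [0.6064, -0.195, 0.0487]
tool_rot: [[0.169, 0.975, -0.148], [0.746, -0.224, -0.627], [-0.644, -0.005, -0.765]]
force: [-0.5, -0.9, -1.0]
grip_width: 0.0553
clock: 15.62
tcp_pos: [0.6077, -0.1952, 0.0505]
tool_rot: [[0.171, 0.975, -0.145], [0.746, -0.224, -0.627], [-0.644, -0.001, -0.765]]
force: [-0.2, -0.0, -1.7]
grip_width: 0.0553
n 345 z80 0.076 normal along X,Y 0.027 0.029 x ext [-0.042   0.0268] y ext [-0.0294  0.0303]
((-7.146940231323242, 0.40468406677246094), (60.97435760498047, 72.22228240966797), 87.73230743408203)
final shift [ 0.096 -0.014  0.103] turn [-0.002  0.001 -0.002] clock 15.68 p0 [ 0.608  -0.1952  0.0509] w 0.0553 j [ -7.  44.  -8.  43. -40.  98.]
```

View pics/t11.png

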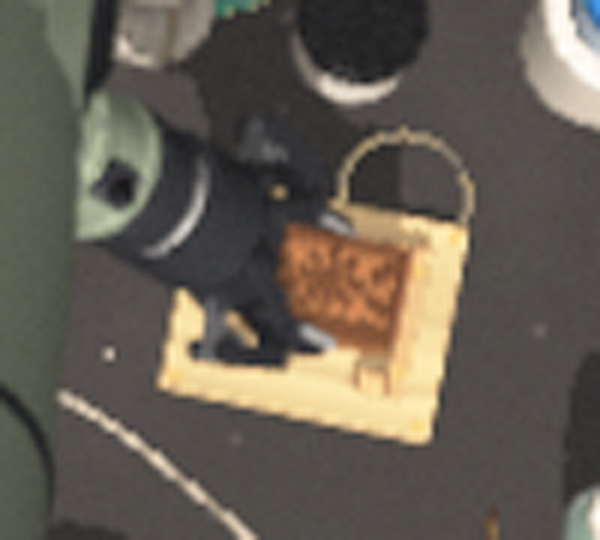

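The block sits over the pocket, centred within 1 mm, and about 27 mm remains. Descending 21 mm, then in small steps.

```bash
python3 -m pendant '[[[0.032,0,0.038],[0,0,0],0],[[0.067,0,0.08],[0,0,0],0],[[0.067,0,0.08],[0,0,0],0]]'; python3 -m pendant '[[[0.006,0,0.007],[0,0,0],0],[[0.006,0,0.007],[0,0,0],0]]'; python3 -m pendant '[[[0.006,0,0.007],[0,0,0],0],[[0.006,0,0.007],[0,0,0],0]]'
```

```text
clock: 16.05
tcp_pos: [0.6064, -0.195, 0.0281]
tool_rot: [[0.169, 0.975, -0.147], [0.746, -0.224, -0.627], [-0.644, -0.004, -0.765]]
force: [0.0, -0.7, -2.0]
grip_width: 0.0555
clock: 16.3
tcp_pos: [0.6076, -0.1952, 0.0278]
tool_rot: [[0.171, 0.975, -0.145], [0.746, -0.224, -0.627], [-0.644, -0.001, -0.765]]
force: [-0.1, 0.0, -0.8]
grip_width: 0.0554
clock: 16.55
tcp_pos: [0.6075, -0.1951, 0.0259]
tool_rot: [[0.171, 0.975, -0.145], [0.746, -0.224, -0.627], [-0.644, -0.001, -0.765]]
force: [-0.5, 0.1, -2.0]
grip_width: 0.0556
```

```bash
python3 -m pendant '[[[0.004,0,0.005],[0,0,0],0],[[0.004,0,0.005],[0,0,0],0]]'; python3 -m pendant '[[[0.004,0,0.005],[0,0,0],0],[[0.004,0,0.005],[0,0,0],0]]'; python3 - <<'E'
from meas import *
im,d=optics.get_image("top");meas(im,d,.03,.07)
E
```

```text
clock: 16.8
tcp_pos: [0.6074, -0.1952, 0.0246]
tool_rot: [[0.171, 0.975, -0.146], [0.746, -0.224, -0.627], [-0.644, -0.002, -0.765]]
force: [-0.0, -0.7, -2.1]
grip_width: 0.0552
clock: 17.05
tcp_pos: [0.6074, -0.1952, 0.0233]
tool_rot: [[0.171, 0.975, -0.146], [0.746, -0.224, -0.627], [-0.644, -0.002, -0.765]]
force: [0.7, 0.0, -2.4]
grip_width: 0.0553
n 326 z80 0.0487 normal along X,Y 0.021 0.021 x ext [-0.0426  0.0267] y ext [-0.029   0.0287]
((-7.71168327331543, -0.29036712646484375), (59.7809944152832, 72.21310424804688), 87.74588775634766)
```

```bash
python3 -m pendant '[[[0.004,0,0.005],[0,0,0],0],[[0.004,0,0.005],[0,0,0],0]]'; python3 -m pendant '[[[0.003,0,0.004],[0,0,0],0],[[0.003,0,0.004],[0,0,0],0]]'
```

```text
clock: 17.35
tcp_pos: [0.6076, -0.1954, 0.0231]
tool_rot: [[0.17, 0.975, -0.145], [0.745, -0.224, -0.628], [-0.645, -0.001, -0.764]]
force: [-2.1, 1.7, 4.8]
grip_width: 0.0553
clock: 17.6
tcp_pos: [0.6077, -0.1955, 0.0231]
tool_rot: [[0.17, 0.975, -0.145], [0.745, -0.223, -0.629], [-0.645, -0.001, -0.764]]
force: [-4.4, 2.8, 11.1]
grip_width: 0.055
```

Floor contact (11 N). Releasing, then looking.

```bash
python3 -m pendant '[[[0,0,0],[0,0,0],0.4],[[0,0,0],[0,0,0],0.8],[[0,0,0],[0,0,0],1],[[0,0,0],[0,0,0],1],[[0,0,0],[0,0,0],1]]'; python3 - <<'E'
from meas import *
im,d=optics.get_image("top");meas(im,d,.03,.07)
cv2.imwrite("pics/t12.png",cv2.resize(im[120:210,250:350],None,fx=6,fy=6,interpolation=cv2.INTER_CUBIC))
E
```

```text
clock: 18.23
tcp_pos: [0.6074, -0.1954, 0.0209]
tool_rot: [[0.171, 0.974, -0.146], [0.746, -0.224, -0.627], [-0.644, -0.002, -0.765]]
force: [-0.2, -0.1, -0.9]
grip_width: 0.0854
n 354 z80 0.0488 normal along X,Y 0.024 0.011 x ext [-0.0419  0.0274] y ext [-0.0287  0.0295]
((-7.2079315185546875, 0.6555347442626953), (59.69195556640625, 70.68770599365234), 89.9404067993164)
```

View pics/t12.png

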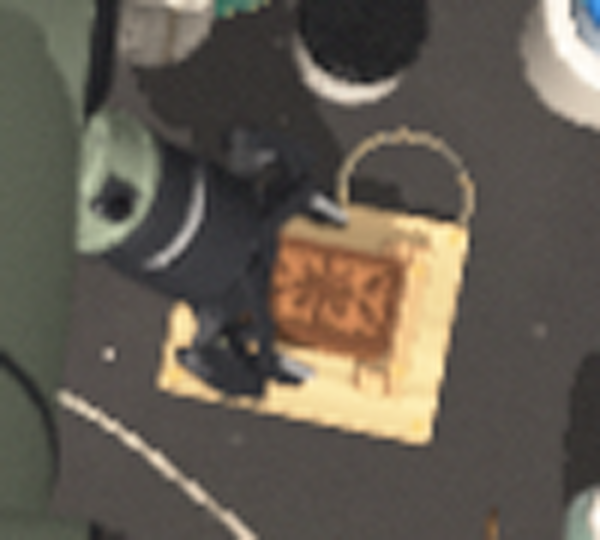

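Released. The block lies in the pocket with its flower up, at (340,295) in the crop, and both fingers are clear of it. Backing out along the tool axis.

```bash
python3 -m pendant '[[[0,0,-0.12],[0,0,0],1],[[0,0,-0.35],[0,0,0],1],[[0,0,-0.6],[0,0,0],1],[[0,0,-0.8],[0,0,0],1],[[0,0,-0.95],[0,0,0],1]]'; python3 -m pendant '[[[0,0,0],[0,0,0],1],[[0,0,0],[0,0,0],1]]'; python3 - <<'E'
from meas import *
for n in("top","side"):
    im,d=optics.get_image(n);np.save(f"pics/{n}13.npy",d);cv2.imwrite(f"pics/{n}13f.png",im)
    if n=="top":
        meas(im,d,.03,.07);W=cloud(n,d)
        for u,v in[(310,120),(290,233),(157,210),(355,207)]:print(u,v,W[v,u].round(3))
    im=im[120:210,250:350] if n=="top" else im[130:230,150:300]
    cv2.imwrite(f"pics/{n}13.png",cv2.resize(im,None,fx=5,fy=5,interpolation=cv2.INTER_CUBIC))
E
```

```text
clock: 18.9
tcp_pos: [0.6358, -0.075, 0.1681]
tool_rot: [[0.171, 0.975, -0.144], [0.746, -0.223, -0.627], [-0.644, 0.0, -0.765]]
force: [0.7, -0.4, -0.9]
grip_width: 0.0854
clock: 19.15
tcp_pos: [0.6345, -0.0767, 0.1653]
tool_rot: [[0.17, 0.974, -0.147], [0.746, -0.225, -0.627], [-0.644, -0.003, -0.765]]
force: [-0.3, -0.5, -0.4]
grip_width: 0.085
n 427 z80 0.0484 normal along X,Y 0.016 0.034 x ext [-0.0419  0.0407] y ext [-0.0287  0.0297]
((-0.5117073059082031, 0.6880626678466797), (59.92280960083008, 84.27045440673828), 89.74210357666016)
310 120 [ 0.775 -0.212  0.06 ]
290 233 [ 0.391 -0.138  0.026]
157 210 [0.417 0.132 0.688]
355 207 [ 0.473 -0.349  0.072]
```

View pics/top13.png

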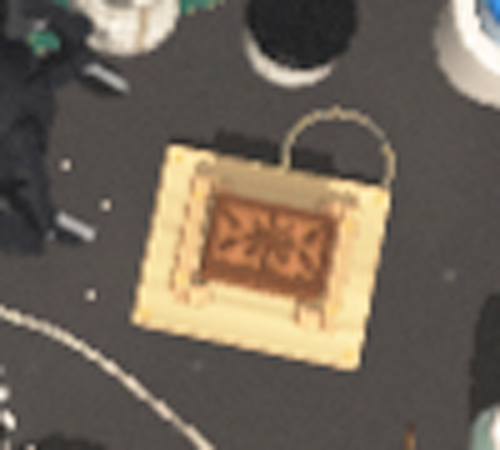

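View pics/side13f.png

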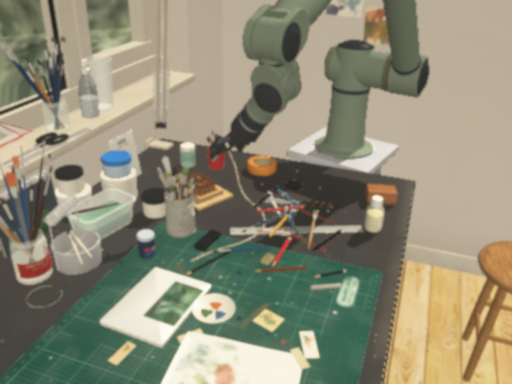

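View pics/top13f.png

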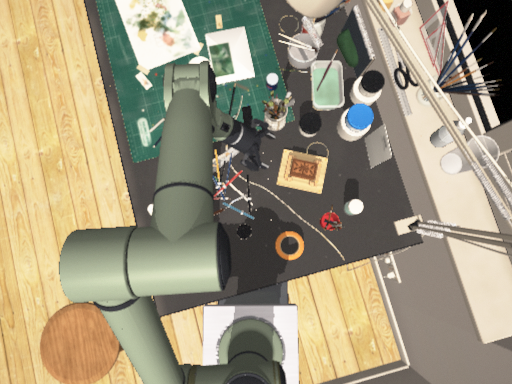

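Both views show the block in the pocket, flower up, at (302,170) in the top image. It is centred within 1 mm, turned about 0.3°, with its top at about 0.05 m. The jar, tub and tape are where they were, and the bottle stands at (374,215) in the side view as before. I'll lift the arm a little farther from the brush cup and hand in.

```bash
python3 -m pendant '[[[-0.1,-0.08,-0.12],[0,0,0],1],[[-0.2,-0.15,-0.24],[0,0,0],1],[[-0.32,-0.2,-0.38],[0,0,0],1],[[-0.32,-0.2,-0.38],[0,0,0],1],[[-0.32,-0.2,-0.38],[0,0,0],1]]'; python3 -m pendant '[[[0,0,0],[0,0,0],1],[[0,0,0],[0,0,0],1]]'; python3 - <<'E'
from meas import *
im,d=optics.get_image("top");meas(im,d,.03,.07)
print(status.get_state()["force"]);print(order.job_done())
E
```

```text
clock: 19.88
tcp_pos: [0.5958, -0.0678, 0.2647]
tool_rot: [[0.171, 0.974, -0.147], [0.746, -0.225, -0.627], [-0.644, -0.003, -0.765]]
force: [0.3, -0.1, 0.2]
grip_width: 0.0855
clock: 20.12
tcp_pos: [0.5959, -0.0675, 0.2646]
tool_rot: [[0.17, 0.974, -0.147], [0.746, -0.225, -0.627], [-0.644, -0.004, -0.765]]
force: [1.1, 0.5, -0.1]
grip_width: 0.0852
n 426 z80 0.0488 normal along X,Y 0.004 0.028 x ext [-0.0419  0.0407] y ext [-0.0286  0.0296]
((-0.4114036560058594, 0.6151542663574219), (59.613956451416016, 84.2754135131836), 89.9404067993164)
[0.18153367 0.32269982 0.35845258]
the job is handed in; nothing more can be done
None
```

The block is in the jig pocket with its carved face up, and I handed the job in at about 20 s of the 59 s allowed; no verdict is reported.

**What I did:** I took the right-hand of the two look-alike blocks across its 56 mm width with the gripper leaning right. I swung it 90°, stood it on a small end and let go. I then gripped it again from the right, swung it another 90° and laid it in the pocket.

**Last checks that agreed:**
- **Standing:** with the fingers open and backed off, the block stood alone. Its top face measured 56 x 40 mm at 0.083 m.
- **In the pocket:** the centre is within 1 mm of the pocket's centre, the length is within about 0.3° of the pocket's, and the top is at about 0.049 m where 0.050 m is expected.
- **Arm:** the fingers are fully open, the arm is clear of everything and the force reading is about zero.
- **Obstacles:** the jar, tub and tape measured where they started. The arm hid the bottle in the last top view, but it stands in its old place in the side view.

**Checks that were off or disagreed:**
- **First grasp:** the fingertips pressed on the desk with about 21 N, and the block sat about 2° off in the grip. I corrected that before standing it.
- **Plane fits:** these varied by 2–4° from picture to picture, even with the block resting flat. The last one gave 1.6°, inside the 6° limit.

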